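# Serve tenons from the tipping dispenser

### The arm

A 7-joint arm with a two-finger parallel gripper is mounted at the origin on the work surface. World frame = base frame: x ahead of the robot, y to its left, z up, the work surface at z = 0. Lengths are in m, angles in rad, forces in N, time in s.
With the tool pointing down it reaches from about 0.425 to 0.95 m from the base axis. Payload 4.7 kg.
Tool frame: the origin (TCP) lies midway between the tips of the shut fingers; the grasp point (between the pads) lies 19 mm behind it; z points along the fingers, y is the direction in which the jaws open and shut (so a half turn about z gives the same grasp; the last joint's range is limited). The gripper opens to 85 mm and grips with 20 to 120 N. Pads are 22 mm wide; open, the fingers measure 114 mm over their backs; the gripper's body (76 mm by 85 mm) begins 54 mm behind the grasp point. The pads swing forward as they close: fully open they stand 13 mm farther back than shut.
Start: joints at [1.15, 0.469, -0.049, 1.532, 0.024, 1.141, -0.082], TCP at [0.258, -0.624, 0.231] pointing down, gripper open.
Joint ranges: [-2.59, 2.59], [-0.33, 1.99], [-1.39, 1.29], [0.1, 2.45], [-1.04, 4.18], [0.21, 1.99], [-2.66, 2.66]. Speed limits (rad/s): [2.57, 2.57, 3.14, 3.14, 3.14, 3.14, 3.14].

### API

Orientations are given as a rotation vector (axis times angle).
In Python, from workcell import manip gives the robot as it stands. The module is installed in compiled form; this text tells all that it offers.
- The arm moves only by the tool step_arm, never from a script. Its argument "motion" is a list of rows, each a list of 5 numbers: the shift along the world's x, y, z in cm, then the turn about the world's z in rad, then the opening, from 0 (shut) to 1 (fully open). A call has 1 to 20 rows; each row is the pose to reach, as a shift and turn from the pose measured when the call began; what a row does not reach only later rows make up. A row lasts 1/10 s, in which the tool goes at most 50 mm and 8.59 degrees, less where a joint would pass 70% of its speed; a pose out of reach is approached as far as the arm can. A call with a gripper value outside its range is refused whole. The fingers move at their own pace and stop on an object; "newtons" is the grip in N (left out, the last holds). Time passes only in rows, so rows that repeat a pose let the fingers close. It gives the time, the measured TCP pose, the force and the opening at its end, in the units of the state.
- manip.observe(): the state, without advancing time (a new reading comes with each control period).
- manip.read_camera(name): name is "scene" or "top" or "wrist"; returns a dict with "frame" (400x640x3 uint8, red, green, blue), "intrinsics" (3x3 intrinsics, pixels), "rvec" (rotation vector, rad) and "tvec" (3), from world to camera coordinates, as OpenCV has them; the wrist camera has in their place "tool_from_camera" (4x4, takes a point from camera to tool coordinates, whose origin is the TCP and whose axes are the flange's). Camera axes: x right, y down, z forward; pixel columns grow to the right and rows downward; lengths in m; the calibration is good to about 2 mm. A picture is of the moment at which its call begins: read the wrist's pose just before it. There is no depth.
- manip.hand_in(): hands the job in, once; it reports no verdict.
The state is a dict: "time_s": time; "joint_positions": joint angles; "joint_velocities": joint speeds; "effort": joint torques, N m; "position": TCP position; "tcp_rot": TCP orientation; "ft_force": force on the tool from outside, world axes, zero at the start; "torque": the same for the moment, N m; "grip_width": finger opening in m.
Only numpy, scipy, OpenCV 4.12 (cv2) and the standard library are available. Lean on these libraries where they do the work, as an engineer would, in place of code of your own. Each camera call takes 0.05 s, during which the arm holds its last target.

### The job

Serve out the loose tenons for the next job: slide the dispenser's carriage along until the canister's outlet is in line with the middle of the tray and clamp it there, turn the dial cap so that the hole the tenons can pass through stands over the outlet, then tip the canister right over with its side lever until every tenon in it has dropped into the tray. Swing the canister back upright and turn the cap shut with its plain part over the outlet, leave the clamp tight, and put any tenons lying about on the bench into the tray as well, without disturbing the mug, the sanding-belt roll, the cork block or the varnish tin.

Things in the scene. Friction and masses are not known exactly. Their poses are not given: they have to be found in the camera images.
- dispenser: fixed base of the bench tenon dispenser: plate 150 mm (x) by 435 mm (y, -175 to +260), end blocks 48 mm high, guide rods along y. Origin on the bench; x points from the robot to the tray, y is the sliding direction, z up. An aluminium carriage (deck top at 57 mm) rides on the rods; its grey yoke, 180 mm wide and 191 mm high, carries the tipping canister, whose middle is the carriage's middle in y.
- carriage (a joint): position of the carriage along the slide, 0 to 0.13 m, growing towards the dispenser's +y; about 3 N of friction when free. It carries canister, lever and clamp knob. It starts clamped near 0.
- clamp (a joint): clamp knob angle, 0 (fully free) to 2.2 rad (tight); grows clockwise seen from above. It bites from about 1.5 rad: tight means above 1.75, below 1.4 the carriage runs free. Turning it takes about 0.15 to 0.25 N m.
- clamp_knob (a point): on the upright axis of the black five-lobed clamp knob (42 mm diameter, 26 mm high, top 110 mm above the bench), 98 mm above the bench, 150 mm to the +y side of the carriage's middle, 90 mm nearer the robot than the tipping axis; clear of other parts for 55 mm round its axis. The carriage can be pulled along by it.
- canister (a joint): tipping angle of the canister, 0 (upright, on its stop) to 2.65 rad (right over, on its stop) about a level axis along the dispenser's y; tips away from the robot over the tray. Friction (0.5 N m) holds it wherever it is left. Tenons run out from about 2.3 rad; if some hang up inside, rock it back and tip again.
- lever_grip (a point): middle of the round black grip of the tipping lever on the -y side of the yoke: a bar 18 mm thick, 80 mm long, along the dispenser's y, free on all sides, 110 mm from the tipping axis. With the canister upright the lever points to the robot, 15 degrees above level; it sweeps up, over and forward. Takes up to about 12 N.
- tip_axis (a point): on the tipping axis, level in y with the middle of the lever grip, 170 mm above the bench. The lever grip moves on a circle of 110 mm about it.
- outlet (a point): outlet of the canister, 10 mm beyond its rim, at its corner towards the tray, marked by an aluminium lip 34 mm wide on the rim. The canister is a square plywood tube, 94 mm outside, set cornerwise, 116 mm deep; a fixed plate covers the half of its mouth nearer the robot. The outlet lies at the middle of the canister in the dispenser's y.
- dial (a joint): angle of the dial cap, a steel disc of 136 mm on the mouth, -1.7 to 3.7 rad, growing clockwise seen from above. At 0 its plain part is over the outlet (shut); at -1.25 a 15 mm hole, at 3.2 a 10 mm hole, at 1.6 a 50 mm hole stands over the outlet (each good to 0.25 rad). Turning takes about 0.1 N m; it stays where it is left.
- dial_knob (a point): on the axis of the black fluted knob in the middle of the dial cap (24 mm diameter, 36 mm high), 10 mm below its top and 26 mm above the disc; with the canister upright the axis is vertical and the knob's top is 260 mm above the bench. Nothing else rises more than 17 mm above the disc.
- tray: open wooden tray fixed to the bench in front of the dispenser, 250 mm (x) by 220 mm (y) outside, 60 mm high, walls and floor 8 mm; origin under its middle, x pointing away from the dispenser.
- tenon1: beech loose tenon (flat jointing piece), 24 mm wide (own x), 12 mm thick (own y), 100 mm long (own z), edges rounded, waxed and slippery, about 18 g; origin at its middle. Inside the canister at the start, standing upright, if present.
- tenon2: beech loose tenon (flat jointing piece), 24 mm wide (own x), 12 mm thick (own y), 100 mm long (own z), edges rounded, waxed and slippery, about 18 g; origin at its middle. Inside the canister at the start, standing upright, if present.
- tenon3: beech loose tenon (flat jointing piece), 24 mm wide (own x), 12 mm thick (own y), 100 mm long (own z), edges rounded, waxed and slippery, about 18 g; origin at its middle. Inside the canister at the start, standing upright, if present.
- tenon4: beech loose tenon (flat jointing piece), 24 mm wide (own x), 12 mm thick (own y), 100 mm long (own z), edges rounded, waxed and slippery, about 18 g; origin at its middle. Inside the canister at the start, standing upright, if present.
- tenon5: beech loose tenon (flat jointing piece), 24 mm wide (own x), 12 mm thick (own y), 100 mm long (own z), edges rounded, waxed and slippery, about 18 g; origin at its middle. Inside the canister at the start, standing upright, if present.
- tenon6: beech loose tenon (flat jointing piece), 24 mm wide (own x), 12 mm thick (own y), 100 mm long (own z), edges rounded, waxed and slippery, about 18 g; origin at its middle. Lies loose and flat on the bench at the start, if present.
- tenon7: beech loose tenon (flat jointing piece), 24 mm wide (own x), 12 mm thick (own y), 100 mm long (own z), edges rounded, waxed and slippery, about 18 g; origin at its middle. Lies loose and flat on the bench at the start, if present.
- tenon8: beech loose tenon (flat jointing piece), 24 mm wide (own x), 12 mm thick (own y), 100 mm long (own z), edges rounded, waxed and slippery, about 18 g; origin at its middle. Lies loose and flat on the bench at the start, if present.
- mug: bystander: white mug, 82 mm diameter, 95 mm high, origin under its middle; leave alone
- belt_roll: bystander: rolled sanding belt standing on end, 72 mm diameter, 75 mm high, origin under its middle; leave alone
- cork_block: bystander: cork sanding block 110 by 60 by 35 mm, origin under its middle; leave alone
- varnish_tin: bystander: tin of varnish, 100 mm diameter, 110 mm high, origin under its middle; leave alone
There are look-alikes about, which are no part of the job. Leave any blue or red look-alike of the tenon6 alone. Leave any orange look-alike of the tenon7 alone.

How it is judged:
On the way, in this order (a step that is already met when the one before it is completed fails the run):
1. clamp turned free (value of joint clamp below 1.3 rad), for 0.1 s.
2. canister upright, outlet in line with the tray's middle, clamp tight, 50 mm hole over the outlet (y of outlet in the frame of tray between -0.03 and 0.03 m and value of joint clamp above 1.75 rad and value of joint canister below 0.2 rad and value of joint dial between 1.35 and 1.85 rad), for 0.2 s.
3. canister tipped right over, still clamped (value of joint canister above 2 rad and value of joint clamp above 1.75 rad), for 0.1 s.
At the end, for the whole second after the job is handed in: every tenon lies inside the tray (its middle within the inner walls, under 80 mm high) at rest; canister upright (below 0.12 rad), cap shut (within 0.25 rad of 0), clamp tight (above 1.75 rad), outlet still in line with the tray's middle (within 30 mm) (x of tenon1 in the frame of tray between -0.119 and 0.119 m and y of tenon1 in the frame of tray between -0.104 and 0.104 m and z of each of tenon1, tenon2, tenon3, tenon4, tenon5, tenon6, tenon7, tenon8 in the frame of tray below 0.08 m and linear speed of each of tenon1, tenon2, tenon3, tenon4, tenon5, tenon6, tenon7, tenon8 below 0.05 m/s and x of tenon2 in the frame of tray between -0.119 and 0.119 m and y of tenon2 in the frame of tray between -0.104 and 0.104 m and x of tenon3 in the frame of tray between -0.119 and 0.119 m and y of tenon3 in the frame of tray between -0.104 and 0.104 m and x of tenon4 in the frame of tray between -0.119 and 0.119 m and y of tenon4 in the frame of tray between -0.104 and 0.104 m and x of tenon5 in the frame of tray between -0.119 and 0.119 m and y of tenon5 in the frame of tray between -0.104 and 0.104 m and x of tenon6 in the frame of tray between -0.119 and 0.119 m and y of tenon6 in the frame of tray between -0.104 and 0.104 m and x of tenon7 in the frame of tray between -0.119 and 0.119 m and y of tenon7 in the frame of tray between -0.104 and 0.104 m and x of tenon8 in the frame of tray between -0.119 and 0.119 m and y of tenon8 in the frame of tray between -0.104 and 0.104 m and value of joint canister below 0.12 rad and value of joint clamp above 1.75 rad and value of joint dial between -0.25 and 0.25 rad and y of outlet in the frame of tray between -0.03 and 0.03 m); the robot touches nothing.
It fails at once if the canister is tipped while the carriage is not clamped (value of joint canister above 0.7 rad and value of joint clamp below 1.5 rad).
It fails at once if the mug is disturbed (distance of mug from where it was at the start of the episode above 0.03 m).
It fails at once if the sanding-belt roll is disturbed (distance of belt_roll from where it was at the start of the episode above 0.03 m).
It fails at once if the cork block is disturbed (distance of cork_block from where it was at the start of the episode above 0.03 m).
It fails at once if the varnish tin is disturbed (distance of varnish_tin from where it was at the start of the episode above 0.03 m).
Of tenon1, tenon2, tenon3, tenon4, tenon5 only 3 to 5 are there at a start; the rules pass over those that are not, and their reading is None.
Of tenon6, tenon7, tenon8 only 1 to 3 are there at a start; the rules pass over those that are not, and their reading is None.
At some moment in a run one of tenon6, tenon7, tenon8 may be knocked a few centimetres aside while the robot is not near it.
Once in a run the grip may slacken for a moment while it holds something.
It also fails if it takes over 210 s, if anything falls off the work surface, if the arm or the gripper's body presses on something with over 40 N, if the wrist force passes 120 N, or if a joint passes its speed limit or range.

## Working session

There is one attempt and no reset: what is moved stays moved. The work goes in short steps, Python scripts to look and compute and a tool call to move; the robot and the scene stay as the last step left them, time stands still between calls to the robot, and variables do not carry over. Pictures are saved under pics/ and viewed, and the job is handed in when it is done.

Besides the shell and the picture viewer there is one more tool, called as a command line: name --pt "numbers of a row" for each row, then --argument value for the rest. step_arm: Moves the arm, as the interface text tells. Its arguments: {"type":"object","properties":{"motion":{"type":"array","items":{"type":"array","items":{"type":"number"}}},"newtons":{"type":"number"}},"required":["motion"]}

```bash
mkdir -p pics; ls; cat > h.py <<'E'
import numpy as np, cv2
from workcell import manip
def cam(n):
    s=manip.observe(); c=manip.read_camera(n); f=c["frame"]; K=np.array(c["intrinsics"])
    if n=="wrist":
        T=np.array(c["tool_from_camera"]); R=cv2.Rodrigues(np.array(s["tcp_rot"],float))[0]
        Rw=R@T[:3,:3]; o=R@T[:3,3]+np.array(s["position"])
    else:
        R=cv2.Rodrigues(np.array(c["rvec"],float))[0]; Rw=R.T; o=-R.T@np.array(c["tvec"]).ravel()
    return f,K,Rw,o
def ray(C,u,v):
    f,K,Rw,o=C; d=Rw@np.linalg.inv(K)@np.array([u,v,1.]); return o,d/np.linalg.norm(d)
def onz(C,u,v,z):
    o,d=ray(C,u,v); return o+d*(z-o[2])/d[2]
def proj(C,p):
    f,K,Rw,o=C; q=K@(Rw.T@(np.array(p)-o)); return q[:2]/q[2]
def tri(rs):
    A=np.zeros((3,3));b=np.zeros(3)
    for o,d in rs:
        P=np.eye(3)-np.outer(d,d);A+=P;b+=P@o
    p=np.linalg.solve(A,b); return p,[np.linalg.norm((np.eye(3)-np.outer(d,d))@(p-o)) for o,d in rs]
def save(C,n): cv2.imwrite("pics/"+n+".png",cv2.cvtColor(C[0],cv2.COLOR_RGB2BGR))
def crop(C,n,x0,x1,y0,y1,k=3):
    im=cv2.cvtColor(C[0],cv2.COLOR_RGB2BGR)[y0:y1,x0:x1]; cv2.imwrite("pics/"+n+".png",cv2.resize(im,None,fx=k,fy=k,interpolation=cv2.INTER_CUBIC))
E
python3 - <<'E'
from h import *
for n in ["scene","top","wrist"]:
    C=cam(n); save(C,n+"0"); print(n,C[1].round(1).tolist(),C[3].round(3),C[2].round(2).tolist())
s=manip.observe(); print({k:np.round(v,3).tolist() for k,v in s.items()})
E
```

```text
pics
scene [[461.0, 0.0, 325.8], [0.0, 461.0, 201.2], [0.0, 0.0, 1.0]] [ 1.325 -0.694  0.918] [[0.66, 0.44, -0.61], [0.75, -0.37, 0.55], [0.02, -0.82, -0.57]]
top [[485.0, 0.0, 329.3], [0.0, 485.0, 201.0], [0.0, 0.0, 1.0]] [0.35  0.034 1.448] [[-0.0, -0.99, 0.15], [-1.0, -0.0, -0.01], [0.01, -0.15, -0.99]]
wrist [[301.0, 0.0, 317.3], [0.0, 301.0, 197.1], [0.0, 0.0, 1.0]] [ 0.325 -0.594  0.372] [[0.38, -0.89, -0.27], [-0.92, -0.37, -0.11], [-0.0, 0.29, -0.96]]
{'time_s': 0.15, 'joint_positions': [1.15, 0.469, -0.049, 1.533, 0.024, 1.141, -0.082], 'joint_velocities': [-0.0, -0.003, 0.0, -0.006, 0.001, -0.002, 0.002], 'effort': [0.0, -51.077, -0.047, -23.798, 0.011, 0.005, -0.0], 'position': [0.258, -0.623, 0.23], 'tcp_rot': [-3.08, -0.611, 0.001], 'ft_force': [1.009, 0.053, 0.97], 'torque': [-0.026, 0.028, 0.01], 'grip_width': 0.085}
```

View pics/scene0.png

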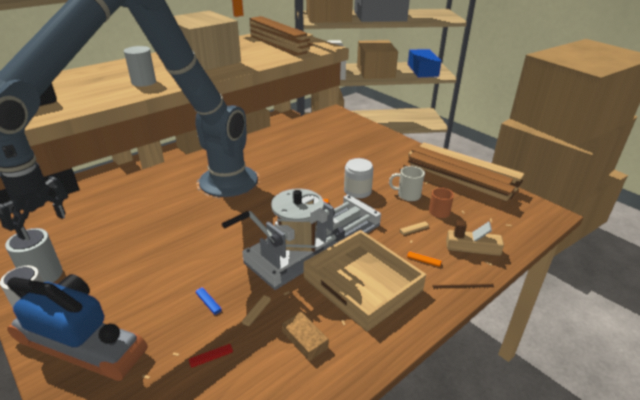

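View pics/top0.png

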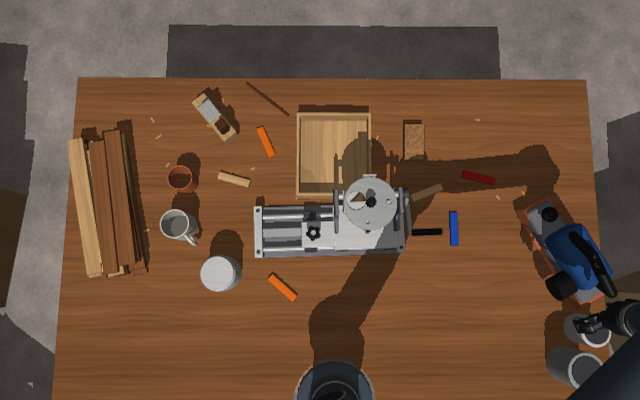

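View pics/wrist0.png

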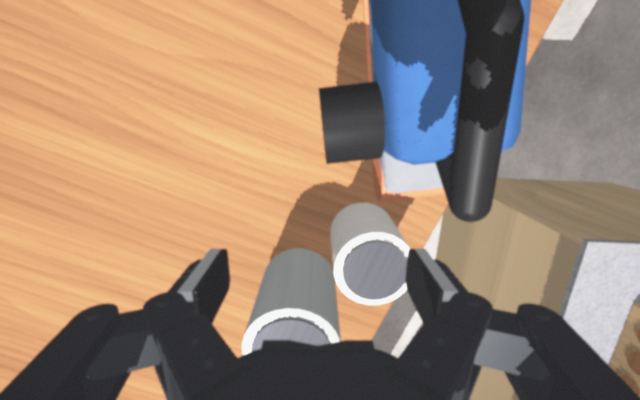

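The top view shows the dispenser at about (330,230), the tray at (334,152) and the dial knob near (371,202). There are two beech tenons, at (234,179) and (426,192). The blue, red and two orange pieces are look-alikes. Next I zoom in to measure.

```bash
python3 - <<'E'
from h import *
C=cam("top"); crop(C,"topA",240,450,100,270,3); 
f=cv2.cvtColor(C[0],cv2.COLOR_RGB2HSV)
for (u,v) in [(234,179),(426,192),(428,188),(334,150),(150,250),(500,250),(440,330)]: print(u,v,f[v,u],C[0][v,u], onz(C,u,v,0.0).round(3))
# rough
for n,(u,v),z in [("dialknob",(371,202),.26),("clamp",(314,233),.11),("grip",(427,232),.2),("tray tl",(297,106),.06),("tr",(371,106),.06),("bl",(297,197),.06),("base bl",(254,257),.048),("base br",(404,254),0.048),("base tl",(255,205),0.048)]:
    print(n,onz(C,u,v,z).round(3))
S=cam("scene"); crop(S,"scA",200,450,150,340,3)
E
```

```text
234 179 [ 16 122 190] [190 148  99] [0.642 0.304 0.   ]
426 192 [ 16 117  96] [96 76 52] [ 0.602 -0.279  0.   ]
428 188 [ 15 125  88] [88 67 45] [ 0.615 -0.285  0.   ]
334 150 [ 17 120 180] [180 142  95] [0.733 0.    0.   ]
150 250 [ 13 159 133] [133  85  50] [0.427 0.546 0.   ]
500 250 [ 13 159 127] [127  82  48] [ 0.427 -0.495  0.   ]
440 330 [ 13 161 125] [125  81  46] [ 0.195 -0.307  0.   ]
dialknob [ 0.532 -0.085  0.26 ]
clamp [0.468 0.059 0.11 ]
grip [ 0.463 -0.235  0.2  ]
tray tl [0.852 0.112 0.06 ]
tr [ 0.853 -0.109  0.06 ]
bl [0.577 0.109 0.06 ]
base bl [0.404 0.231 0.048]
base br [ 0.413 -0.199  0.048]
base tl [0.555 0.232 0.048]
```

View pics/topA.png

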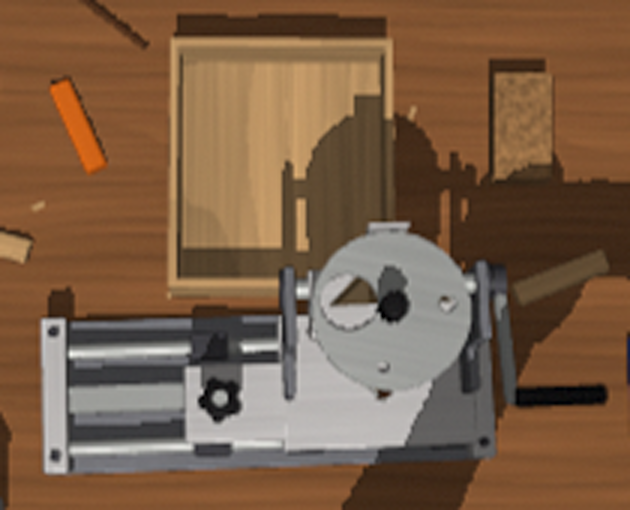

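View pics/scA.png

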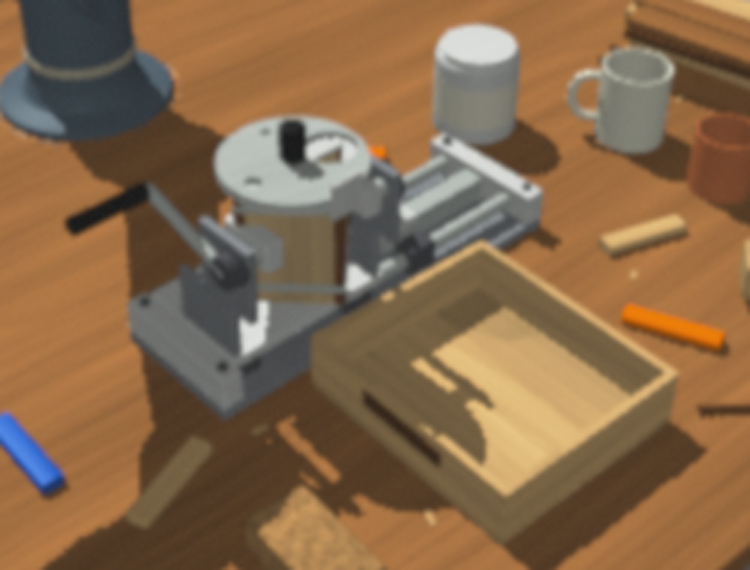

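step_arm --pt "0 0 5 0 1" --pt "0 0 10 0 1" --pt "0 0 15 0 1" --pt "2 3 17 0.05 1" --pt "3 8 17 0.1 1" --pt "5 12 17 0.15 1" --pt "7 17 17 0.2 1" --pt "8 21 17 0.25 1" --pt "10 26 17 0.3 1" --pt "12 30 17 0.35 1" --pt "13 35 17 0.4 1" --pt "15 40 17 0.45 1" --pt "17 44 17 0.5 1" --pt "18 49 17 0.55 1" --pt "19 54 17 0.6 1" --pt "19 58 17 0.6 1" --pt "19 63 17 0.6 1" --pt "19 67 17 0.6 1" --pt "19 68 17 0.6 1" --pt "19 68 17 0.6 1"

```text
time_s: 2.25
position: [0.4474, 0.0579, 0.401]
tcp_rot: [-2.76, -1.5, 0.0]
ft_force: [-0.9, 0.3, -0.1]
grip_width: 0.0855
```

```bash
python3 - <<'E'
from h import *
s=manip.observe(); print({k:np.round(v,3).tolist() for k,v in s.items()})
C=cam("wrist"); save(C,"w1"); S=cam("scene"); save(S,"s1")
T=cam("top"); crop(T,"topB",200,460,80,280,3)
E
```

```text
{'time_s': 2.25, 'joint_positions': [0.449, 0.015, -0.668, 1.741, 0.009, 1.389, -0.796], 'joint_velocities': [0.035, 0.006, 0.067, 0.003, 0.02, 0.003, 0.017], 'effort': [-1.167, -22.199, -1.37, -25.821, -0.15, -0.025, -0.121], 'position': [0.447, 0.058, 0.401], 'tcp_rot': [-2.76, -1.5, 0.0], 'ft_force': [-0.948, 0.338, -0.132], 'torque': [-0.044, -0.003, 0.015], 'grip_width': 0.086}
```

View pics/w1.png

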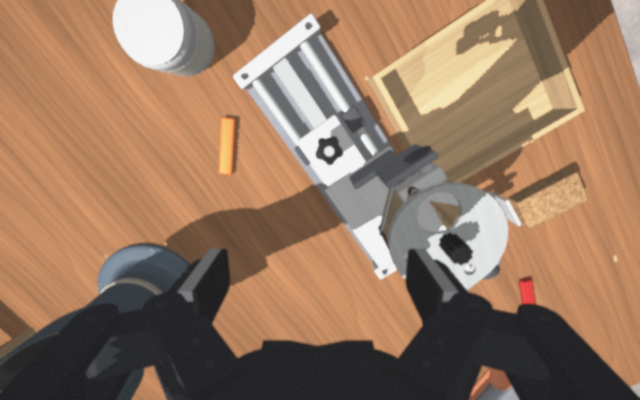

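View pics/s1.png

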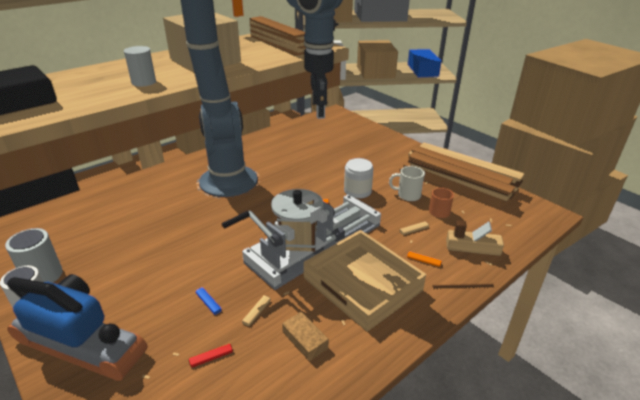

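The wrist view shows the clamp knob at (329,151), the dial knob near (457,247), the 50 mm hole at about (438,212) and the tray in full. I'll triangulate these from wrist and top.

```bash
python3 - <<'E'
from h import *
W=cam("wrist"); T=cam("top")
crop(W,"w1c",220,540,100,300,2.5)
crop(T,"topB",240,450,100,270,3)
print("clamp w",onz(W,329,151,.11).round(4),"t",onz(T,313,233,.11).round(4))
print("dial w",onz(W,457,247,.26).round(4),"t",onz(T,371,201.7,.26).round(4))
E
```

```text
clamp w [0.469  0.0564 0.11  ] t [0.4678 0.0614 0.11  ]
dial w [ 0.5326 -0.0783  0.26  ] t [ 0.5324 -0.0851  0.26  ]
```

View pics/w1c.png

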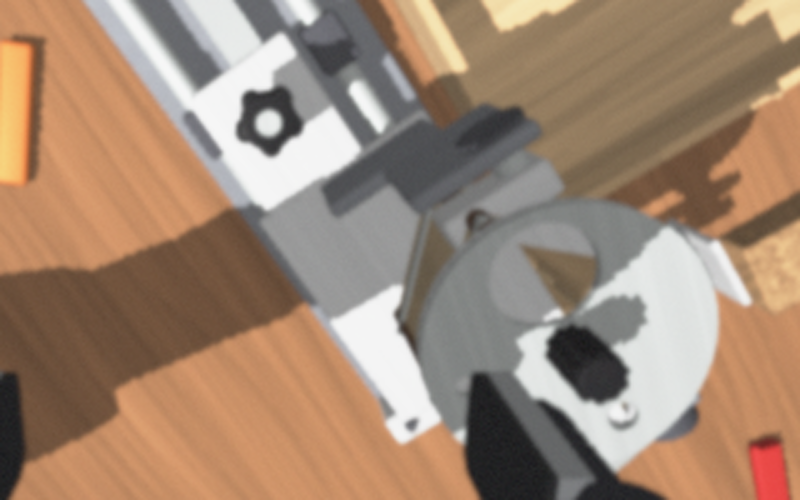

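View pics/topB.png

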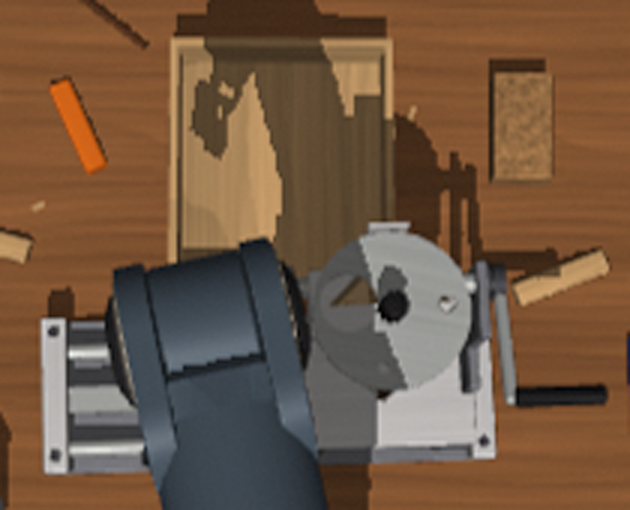

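```bash
python3 - <<'E'
from h import *
W=cam("wrist"); T=cam("top")
print(W[3].round(3))
print("clamp w",onz(W,327.2,148,.11).round(4),"t",onz(T,313,233,.11).round(4), tri([ray(W,327.2,148),ray(T,313,233)]))
print("dial w",onz(W,461,253,.26).round(4),"t",onz(T,371,201.7,.26).round(4), tri([ray(W,461,253),ray(T,371,201.7)]))
g=lambda a,b:(240+a/3,100+b/3)
for n,p,z in [("tray TL",(170,37),.06),("TR",(393,38),.06),("BL",(167,297),.06),("in TL",(180,52),.06),("base L top",(42,320),.048),("base L bot",(48,473),.048),("base R bot",(496,456),.048),("grip out",(606,396),.1985),("grip in",(516,397),.1985),("hole",(350,302),.224)]:
    print(n,onz(T,*g(*p),z).round(4))
E
```

```text
[0.489 0.117 0.542]
clamp w [0.4692 0.0617 0.11  ] t [0.4678 0.0614 0.11  ] (array([0.46861145, 0.06127693, 0.10455475]), [np.float64(0.0004195561023367743), np.float64(0.00041955610233669697)])
dial w [ 0.5331 -0.0866  0.26  ] t [ 0.5324 -0.0851  0.26  ] (array([ 0.53237508, -0.08490751,  0.26229748]), [np.float64(0.0003385034307426602), np.float64(0.00033850343074246663)])
tray TL [0.8321 0.1127 0.06  ]
TR [ 0.8318 -0.1089  0.06  ]
BL [0.5708 0.1131 0.06  ]
in TL [0.8166 0.1026 0.06  ]
base L top [0.55   0.2346 0.048 ]
base L bot [0.4025 0.2255 0.048 ]
base R bot [ 0.4186 -0.2033  0.048 ]
grip out [ 0.4627 -0.2742  0.1985]
grip in [ 0.4618 -0.1963  0.1985]
hole [ 0.5406 -0.0521  0.224 ]
```

Clamp knob is at (0.468, 0.0615) with two views agreeing to 0.5 mm, and the dial axis is at (0.5325, −0.085). The dispenser yaw is about 2.2°, and the tray middle is at about (0.707, 0.002), so the carriage must go about 84 mm in +y. I'll descend on the clamp knob.

step_arm --pt "2.1 0.36 0 0 0.75" --pt "2.1 0.36 -4 0 0.75" --pt "2.1 0.36 -8 0 0.75" --pt "2.1 0.36 -12 0 0.75" --pt "2.1 0.36 -16 0 0.75" --pt "2.1 0.36 -20 0 0.75" --pt "2.1 0.36 -24 0 0.75" --pt "2.1 0.36 -26 0 0.75" --pt "2.1 0.36 -28 0 0.75" --pt "2.1 0.36 -28 0 0.75"

```text
time_s: 3.6
position: [0.4671, 0.0575, 0.1183]
tcp_rot: [-2.763, -1.488, 0.009]
ft_force: [-0.3, -0.7, 0.3]
grip_width: 0.0639
```

```bash
python3 - <<'E'
from h import *
s=manip.observe(); print({k:np.round(v,4).tolist() for k,v in s.items()})
C=cam("wrist"); save(C,"w2")
print(proj(C,[.4684,.0615,.11]),proj(C,s['position']))
E
```

```text
{'time_s': 3.6, 'joint_positions': [0.3147, 0.3537, -0.63, 2.0881, 0.2882, 0.7913, -1.0745], 'joint_velocities': [0.0114, -0.0441, -0.0216, -0.045, -0.0216, 0.0284, 0.0185], 'effort': [-0.4077, -33.3339, -4.3214, -17.8369, 0.1189, -0.25, -0.1236], 'position': [0.4671, 0.0575, 0.1183], 'tcp_rot': [-2.763, -1.4883, 0.0094], 'ft_force': [-0.3272, -0.6582, 0.3294], 'torque': [-0.027, 0.0129, -0.0266], 'grip_width': 0.0639}
[315.92787301 241.36616564] [317.84081114 255.36546333]
```

View pics/w2.png

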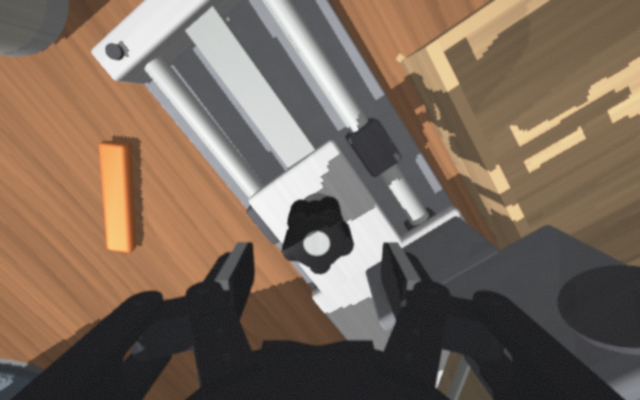

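step_arm --pt "0.13 0.4 0 0 0.75" --pt "0.13 0.4 0 0 0.75" --pt "0.13 0.4 -1.5 0 0.75" --pt "0.13 0.4 -3 0 0.75" --pt "0.13 0.4 -3.8 0 0.75" --pt "0.13 0.4 -3.8 0 0.75" --pt "0.13 0.4 -3.8 0 0.75"

```text
time_s: 4.35
position: [0.4701, 0.0622, 0.0825]
tcp_rot: [-2.764, -1.489, 0.003]
ft_force: [0.7, 0.2, 0.3]
grip_width: 0.0638
```

step_arm --pt "-0.15 -0.05 -0.3 0 0.75" --pt "-0.15 -0.05 -0.3 0 0.75" --pt "-0.15 -0.05 -0.3 0 0.3" --pt "-0.15 -0.05 -0.3 0 0.2" --pt "-0.15 -0.05 -0.3 0 0.2" --pt "-0.15 -0.05 -0.3 0 0.2" --pt "-0.15 -0.05 -0.3 0 0.2" --pt "-0.15 -0.05 -0.3 0 0.2" --newtons 50

```text
time_s: 5.15
position: [0.469, 0.0615, 0.08]
tcp_rot: [-2.765, -1.49, 0.002]
ft_force: [-1.6, -1.3, 6.1]
grip_width: 0.0405
```

```bash
python3 - <<'E'
from h import *
s=manip.observe(); print({k:np.round(v,4).tolist() for k,v in s.items()})
C=cam("wrist"); save(C,"w3")
E
```

```text
{'time_s': 5.15, 'joint_positions': [0.2686, 0.4155, -0.5942, 2.1169, 0.3543, 0.7075, -1.142], 'joint_velocities': [-0.0002, -0.0003, 0.0001, 0.0003, -0.0012, -0.001, -0.0003], 'effort': [-0.4718, -33.9425, -4.6965, -14.9856, -0.156, -0.3776, -0.0359], 'position': [0.469, 0.0615, 0.08], 'tcp_rot': [-2.7649, -1.4898, 0.0025], 'ft_force': [-1.606, -1.2615, 6.0541], 'torque': [-0.2593, 0.1705, 0.0834], 'grip_width': 0.0405}
```

View pics/w3.png

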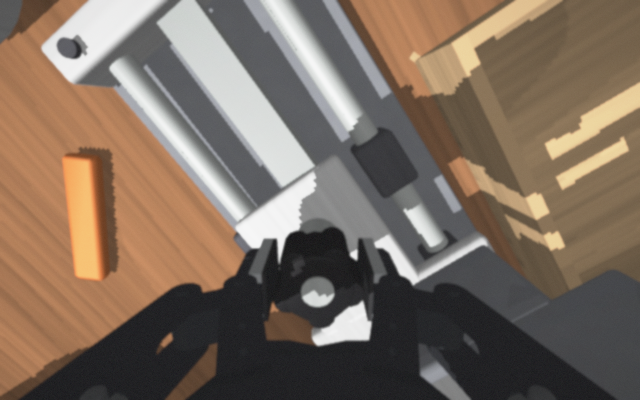

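The knob is held at 40.5 mm. I'll turn it counter-clockwise.

step_arm --pt "0 0 0 0.1 0.2" --pt "0 0 0 0.2 0.2" --pt "0 0 0 0.3 0.2" --pt "0 0 0 0.4 0.2" --pt "0 0 0 0.5 0.2" --pt "0 0 0 0.6 0.2" --pt "0 0 0 0.7 0.2" --pt "0 0 0 0.8 0.2" --pt "0 0 0 0.9 0.2" --pt "0 0 0 1.0 0.2" --pt "0 0 0 1.1 0.2" --pt "0 0 0 1.2 0.2" --pt "0 0 0 1.3 0.2" --pt "0 0 0 1.4 0.2" --pt "0 0 0 1.4 0.2" --pt "0 0 0 1.4 0.2"

```text
time_s: 6.8
position: [0.4664, 0.0612, 0.0799]
tcp_rot: [-1.153, -2.918, 0.009]
ft_force: [-6.5, -0.5, 8.8]
grip_width: 0.0409
```

```bash
python3 - <<'E'
from h import *
s=manip.observe(); print({k:np.round(v,4).tolist() for k,v in s.items()})
C=cam("wrist"); save(C,"w4")
E
```

```text
{'time_s': 6.8, 'joint_positions': [0.522, 0.5233, -0.9365, 2.1078, 0.5952, 0.8053, 0.032], 'joint_velocities': [-0.0038, -0.0037, 0.0052, 0.0, -0.0001, -0.0035, -0.0023], 'effort': [0.0002, -32.857, -7.4759, -17.5675, 0.767, -1.5883, -0.1224], 'position': [0.4664, 0.0612, 0.0799], 'tcp_rot': [-1.1533, -2.9185, 0.0087], 'ft_force': [-6.5188, -0.4743, 8.756], 'torque': [-0.1642, 1.362, 0.1602], 'grip_width': 0.0409}
```

View pics/w4.png

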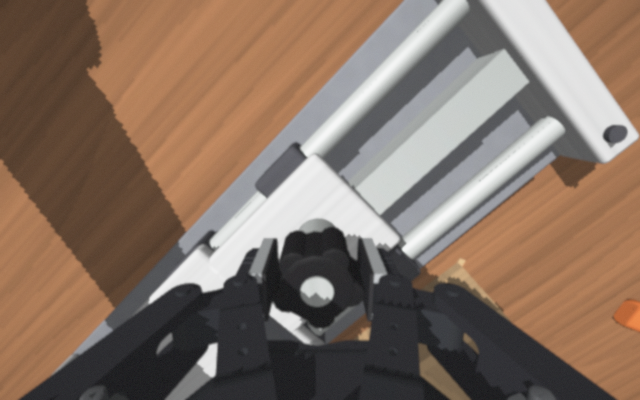

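step_arm --pt "0 0.8 0 0 0.2" --pt "0 1.6 0 0 0.2" --pt "-0.1 2.4 0 0 0.2" --pt "-0.1 3.2 0 0 0.2" --pt "-0.1 4 0 0 0.2" --pt "-0.2 4.8 0 0 0.2" --pt "-0.2 5.6 0 0 0.2" --pt "-0.2 6.4 0 0 0.2" --pt "-0.3 7.2 0 0 0.2" --pt "-0.3 7.8 0 0 0.2" --pt "-0.3 8.2 0 0 0.2" --pt "-0.3 8.4 0 0 0.2" --pt "-0.3 8.4 0 0 0.2" --pt "-0.3 8.4 0 0 0.2"

```text
time_s: 8.25
position: [0.4633, 0.1461, 0.08]
tcp_rot: [-1.152, -2.918, 0.006]
ft_force: [-1.2, 0.9, 3.1]
grip_width: 0.0407
```

```bash
python3 - <<'E'
from h import *
s=manip.observe(); print({k:np.round(v,4).tolist() for k,v in s.items()})
T=cam("top"); crop(T,"t5",240,450,90,270,3)
E
```

```text
{'time_s': 8.25, 'joint_positions': [0.3343, 0.5432, -0.9268, 2.0746, 0.5994, 0.821, -0.1363], 'joint_velocities': [0.0014, 0.0004, -0.0017, 0.0006, -0.002, -0.0016, 0.0005], 'effort': [0.3595, -36.0076, -8.083, -15.3505, 0.3213, 0.1315, 0.0645], 'position': [0.4633, 0.1461, 0.08], 'tcp_rot': [-1.1525, -2.9183, 0.0064], 'ft_force': [-1.1926, 0.8995, 3.085], 'torque': [0.2411, 0.1738, -0.0921], 'grip_width': 0.0407}
```

View pics/t5.png

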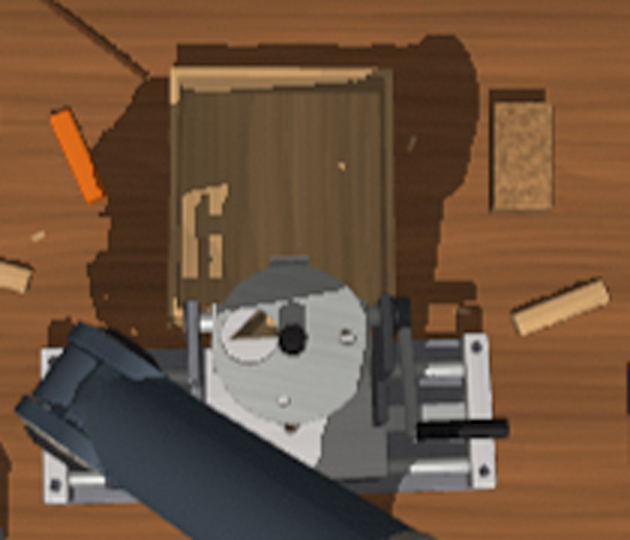

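```bash
python3 - <<'E'
from h import *
T=cam("top")
print(onz(T,336.7,176.7,.225),onz(T,337.3,203.3,.26),"tray inner L/R at .06",onz(T,240+170/3,90+80/3,.06),onz(T,240+393/3,90+80/3,.06))
E
```

```text
[ 0.60270785 -0.00123939  0.225     ] [ 0.52827988 -0.00151571  0.26      ] tray inner L/R at .06 [0.8186491  0.11252766 0.06      ] [ 0.81942649 -0.10872723  0.06      ]
```

step_arm --pt "0 0 0 -0.1 0.2" --pt "0 0 0 -0.2 0.2" --pt "0 0 0 -0.3 0.2" --pt "0 0 0 -0.4 0.2" --pt "0 0 0 -0.5 0.2" --pt "0 0 0 -0.6 0.2" --pt "0 0 0 -0.7 0.2" --pt "0 0 0 -0.8 0.2" --pt "0 0 0 -0.9 0.2" --pt "0 0 0 -1.0 0.2" --pt "0 0 0 -1.1 0.2" --pt "0 0 0 -1.2 0.2" --pt "0 0 0 -1.3 0.2" --pt "0 0 0 -1.4 0.2" --pt "0 0 0 -1.45 0.2" --pt "0 0 0 -1.45 0.2" --pt "0 0 0 -1.45 0.2"

```text
time_s: 10.05
position: [0.466, 0.1464, 0.0802]
tcp_rot: [-2.797, -1.42, -0.008]
ft_force: [6.1, 1.5, -3.8]
grip_width: 0.0408
```

```bash
python3 - <<'E'
from h import *
s=manip.observe(); print({k:np.round(v,4).tolist() for k,v in s.items()})
C=cam("wrist"); save(C,"w6")
E
```

```text
{'time_s': 10.05, 'joint_positions': [0.0786, 0.4297, -0.5729, 2.088, 0.3452, 0.7106, -1.3482], 'joint_velocities': [0.0025, 0.0017, -0.0042, 0.0008, -0.0008, -0.0003, 0.0015], 'effort': [-0.4757, -38.4621, -5.5167, -13.4783, -0.6983, 1.3628, -0.0226], 'position': [0.466, 0.1464, 0.0802], 'tcp_rot': [-2.7968, -1.4197, -0.0083], 'ft_force': [6.0535, 1.5191, -3.7712], 'torque': [0.0478, -1.2534, 0.0132], 'grip_width': 0.0408}
```

View pics/w6.png

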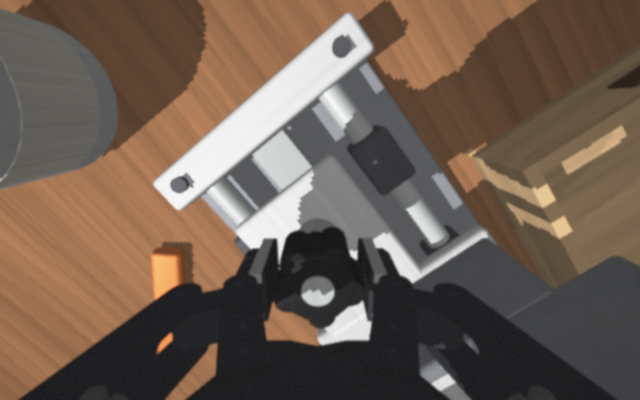

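Outlet is at y ≈ −0.001, against the tray middle at 0.002. I'll turn further clockwise to be sure the clamp is tight.

step_arm --pt "0 0 0 -0.05 0.2" --pt "0 0 0 -0.1 0.2" --pt "0 0 0 -0.15 0.2" --pt "0 0 0 -0.2 0.2" --pt "0 0 0 -0.2 0.2"

```text
time_s: 10.6
position: [0.4665, 0.1462, 0.0802]
tcp_rot: [-2.924, -1.139, -0.011]
ft_force: [1.6, -0.8, 0.7]
grip_width: 0.0406
```

```bash
python3 - <<'E'
from h import *
s=manip.observe(); print({k:np.round(v,4).tolist() for k,v in s.items()})
C=cam("wrist"); crop(C,"w7",220,420,200,360,3)
E
```

```text
{'time_s': 10.6, 'joint_positions': [0.0386, 0.4191, -0.523, 2.0907, 0.3163, 0.7005, -1.5177], 'joint_velocities': [0.0067, 0.0025, -0.0072, -0.0012, -0.0029, 0.0011, 0.0163], 'effort': [-0.0232, -37.1745, -4.1236, -15.5293, -0.9299, 0.0434, -0.9176], 'position': [0.4665, 0.1462, 0.0802], 'tcp_rot': [-2.9242, -1.1392, -0.0105], 'ft_force': [1.6321, -0.7501, 0.7302], 'torque': [-0.2356, -0.2396, 0.7747], 'grip_width': 0.0406}
```

View pics/w7.png

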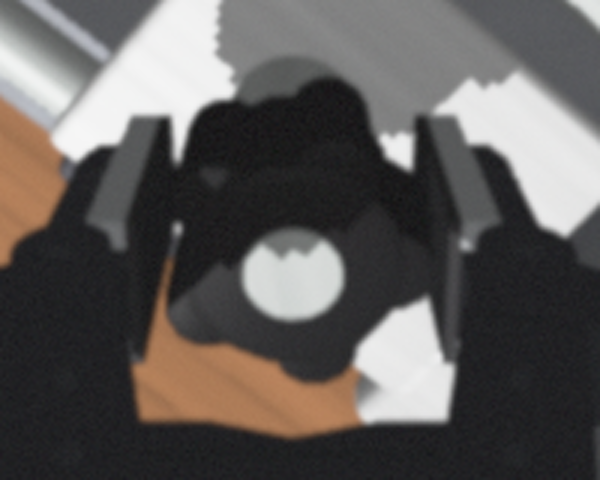

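Reaction torque rose to 0.77 N m, so the clamp is at its stop. I'll release, lift and go to the dial.

step_arm --pt "0 0 0 0.05 0.75" --pt "0 0 0 0.05 0.75" --pt "0 0 0 0.05 0.75" --pt "0 0 0 0.05 0.75" --pt "0 0 3 0.05 0.75" --pt "0 0 7 0.05 0.75" --pt "0 0 12 0.1 0.75" --pt "0 0 17 0.25 0.75" --pt "0 0 22 0.4 0.75" --pt "0 0 26 0.55 0.75" --pt "1 -2 28 0.7 0.75" --pt "3 -5 28 0.85 0.75" --pt "4 -8 28 1.0 0.75" --pt "5 -11 28 1.15 0.75" --pt "6.2 -14.8 28 1.3 0.75" --pt "6.2 -14.8 28 1.45 0.75" --pt "6.2 -14.8 28 1.6 0.75" --pt "6.2 -14.8 26 1.63 0.75" --pt "6.2 -14.8 25 1.63 0.75" --pt "6.2 -14.8 25 1.63 0.75"

```text
time_s: 12.65
position: [0.5273, -0.0021, 0.3284]
tcp_rot: [-1.175, -2.902, -0.001]
ft_force: [-0.3, -0.6, -0.2]
grip_width: 0.064
```

```bash
python3 - <<'E'
from h import *
s=manip.observe(); print({k:np.round(v,4).tolist() for k,v in s.items()})
C=cam("wrist"); save(C,"w8"); print(proj(C,[.528,-.0015,.26]))
E
```

```text
{'time_s': 12.65, 'joint_positions': [0.5341, 0.226, -0.721, 1.7103, 0.149, 1.2722, 0.5815], 'joint_velocities': [-0.0023, -0.0143, -0.0034, -0.0397, -0.0021, 0.0126, 0.0058], 'effort': [-0.0914, -32.3266, -3.7908, -24.4766, -0.0061, -0.0819, -0.0173], 'position': [0.5273, -0.0021, 0.3284], 'tcp_rot': [-1.1755, -2.9019, -0.0009], 'ft_force': [-0.2747, -0.5635, -0.2455], 'torque': [-0.0106, 0.0068, 0.0473], 'grip_width': 0.064}
[317.36025563 211.69855361]
```

View pics/w8.png

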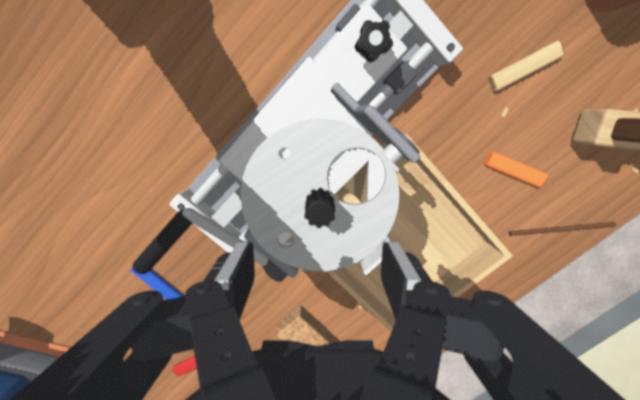

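```bash
python3 - <<'E'
from h import *
C=cam("wrist"); m=(C[0].max(2)<60).astype(np.uint8); m[:170]=0;m[240:]=0;m[:,:290]=0;m[:,350:]=0
n,l,st,ce=cv2.connectedComponentsWithStats(m); print(st,ce)
crop(C,"w8c",270,380,160,260,6)
for p in [(320,211),(321,213)]: print(onz(C,*p,.26))
E
```

```text
[[     0      0    640    400 255236]
 [   305    189     29     36    764]] [[319.50086978 199.47794982]
 [319.20942408 206.86649215]]
[5.30095314e-01 2.12562600e-04 2.60000000e-01]
[ 5.31745454e-01 -3.42415508e-04  2.60000000e-01]
```

View pics/w8c.png

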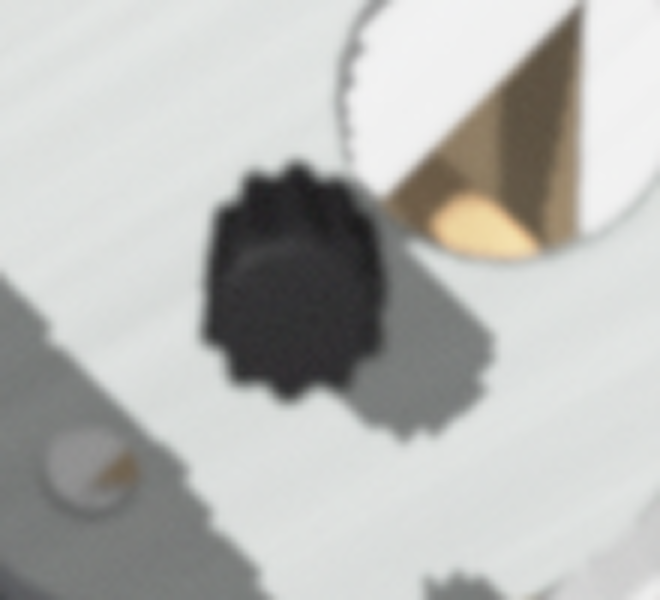

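step_arm --pt "0.15 0.1 -2 0 0.75" --pt "0.15 0.1 -5 0 0.75" --pt "0.15 0.1 -8 0 0.75" --pt "0.15 0.1 -9.4 0 0.75" --pt "0.15 0.1 -9.4 0 0.75" --pt "0.15 0.1 -9.4 0 0.75" --pt "0.15 0.1 -9.4 0 0.4" --pt "0.15 0.1 -9.4 0 0.1" --pt "0.15 0.1 -9.4 0 0" --pt "0.15 0.1 -9.4 0 0" --pt "0.15 0.1 -9.4 0 0" --pt "0.15 0.1 -9.4 0 0" --pt "0.15 0.1 -9.4 0 0" --newtons 40

```text
time_s: 14.05
position: [0.5292, -0.0021, 0.2376]
tcp_rot: [-1.178, -2.904, 0.002]
ft_force: [-5.6, -3.3, 8.6]
grip_width: 0.0226
```

```bash
python3 - <<'E'
from h import *
s=manip.observe(); print({k:np.round(v,4).tolist() for k,v in s.items()})
C=cam("wrist"); save(C,"w9")
E
```

```text
{'time_s': 14.05, 'joint_positions': [0.5021, 0.3057, -0.7048, 1.8352, 0.2188, 1.0879, 0.5167], 'joint_velocities': [0.0011, 0.0001, 0.0007, -0.0001, 0.0001, -0.0009, 0.0016], 'effort': [-1.545, -31.6233, -5.4402, -22.1207, -0.4105, -1.6563, 0.0022], 'position': [0.5292, -0.0021, 0.2376], 'tcp_rot': [-1.1775, -2.9043, 0.0024], 'ft_force': [-5.5788, -3.2766, 8.5907], 'torque': [-0.7331, 1.0596, 0.0197], 'grip_width': 0.0226}
```

View pics/w9.png

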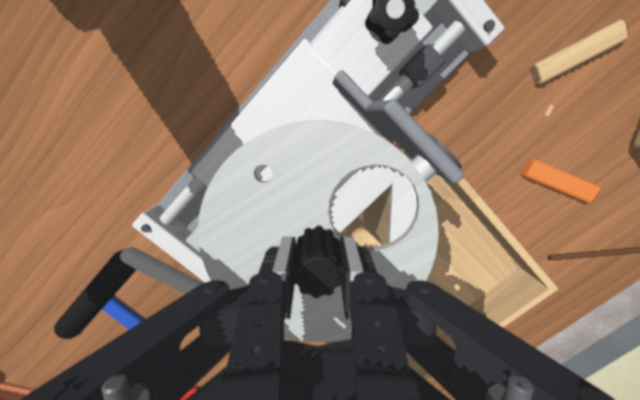

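The dial knob is held at 22.6 mm. I'll turn 1.6 rad clockwise.

step_arm --pt "0 0 0 -0.1 0" --pt "0 0 0 -0.2 0" --pt "0 0 0 -0.3 0" --pt "0 0 0 -0.4 0" --pt "0 0 0 -0.5 0" --pt "0 0 0 -0.6 0" --pt "0 0 0 -0.7 0" --pt "0 0 0 -0.8 0" --pt "0 0 0 -0.9 0" --pt "0 0 0 -1.0 0" --pt "0 0 0 -1.1 0" --pt "0 0 0 -1.2 0" --pt "0 0 0 -1.3 0" --pt "0 0 0 -1.4 0" --pt "0 0 0 -1.5 0" --pt "0 0 0 -1.6 0" --pt "0 0 0 -1.6 0" --pt "0 0 0 -1.6 0" --pt "0 0 0 -1.6 0"

```text
time_s: 16.0
position: [0.5311, -0.0021, 0.2377]
tcp_rot: [-2.906, -1.179, -0.014]
ft_force: [5.8, 0.3, -5.7]
grip_width: 0.0224
```

```bash
python3 - <<'E'
from h import *
s=manip.observe(); print({k:np.round(v,4).tolist() for k,v in s.items()})
C=cam("wrist"); save(C,"w10")
E
```

```text
{'time_s': 16.0, 'joint_positions': [0.2852, 0.256, -0.4255, 1.8514, 0.112, 1.0515, -0.983], 'joint_velocities': [0.0014, 0.0005, -0.0016, -0.0004, -0.0002, -0.0003, 0.0013], 'effort': [-0.0154, -39.1001, -2.739, -22.0178, -0.1544, 1.581, 0.0905], 'position': [0.5311, -0.0021, 0.2377], 'tcp_rot': [-2.9061, -1.1789, -0.0142], 'ft_force': [5.7868, 0.2779, -5.6848], 'torque': [0.0642, -1.1656, -0.1113], 'grip_width': 0.0224}
```

View pics/w10.png

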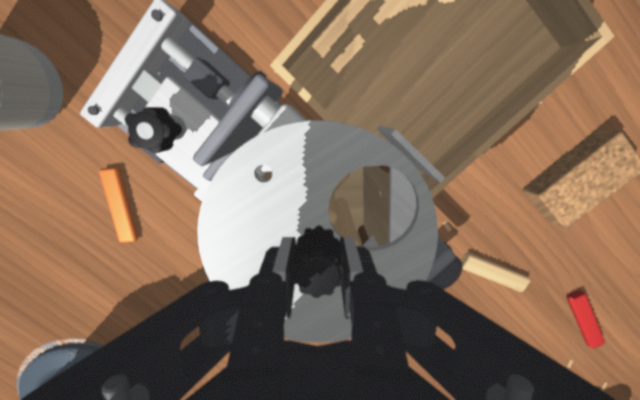

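The hole turned with the gripper and now stands by the lip. I'll release, rise and check from above.

step_arm --pt "0 0 0 0 0.6" --pt "0 0 0 0 0.6" --pt "0 0 0 0 0.6" --pt "0 0 0 0 0.6" --pt "0 0 3 0 0.6" --pt "0 0 7 0 0.6" --pt "0 0 11 0 0.6" --pt "-2 -4 15 0 0.6" --pt "-4 -8 15 0 0.6" --pt "-6 -12 15 0.1 0.6" --pt "-7 -15 15 0.2 0.6" --pt "-7 -15 15 0.2 0.6" --pt "-7 -15 15 0.2 0.6"

```text
time_s: 17.35
position: [0.4609, -0.1523, 0.3879]
tcp_rot: [-2.775, -1.46, -0.014]
ft_force: [0.2, 0.0, 0.1]
grip_width: 0.0513
```

```bash
python3 - <<'E'
from h import *
s=manip.observe(); print({k:np.round(v,4).tolist() for k,v in s.items()})
C=cam("wrist"); save(C,"w11"); T=cam("top"); crop(T,"t11",240,450,90,270,3)
E
```

```text
{'time_s': 17.35, 'joint_positions': [0.5323, 0.0639, -0.3097, 1.7184, 0.0089, 1.3598, -0.3809], 'joint_velocities': [-0.0289, 0.0046, -0.0364, -0.0041, -0.004, 0.0, -0.0012], 'effort': [1.3512, -28.5696, 0.764, -25.5746, 0.133, 0.0093, 0.0387], 'position': [0.4609, -0.1523, 0.3879], 'tcp_rot': [-2.7746, -1.4596, -0.014], 'ft_force': [0.1894, 0.0001, 0.139], 'torque': [0.0581, -0.0538, 0.0308], 'grip_width': 0.0513}
```

View pics/w11.png

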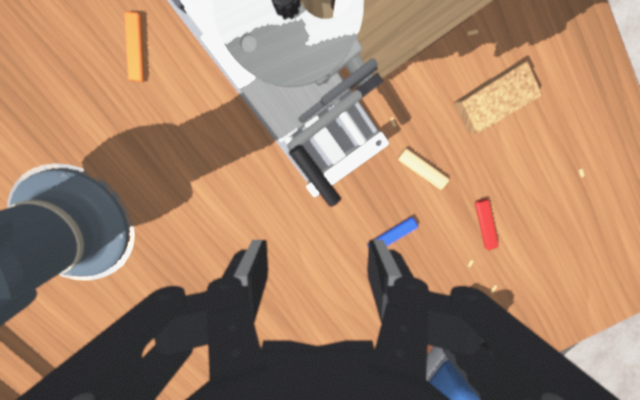

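View pics/t11.png

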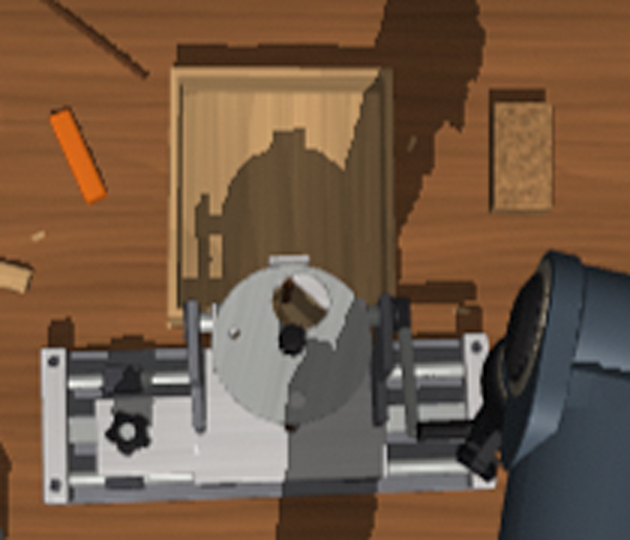

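```bash
python3 - <<'E'
from h import *
T=cam("top"); g=lambda a,b:(240+a/3,90+b/3)
k=onz(T,*g(291,340),.26); l=onz(T,*g(290,259),.225)
disc=onz(T,*g(291,345),.224)
h=onz(T,*g(302,303),.224)
print(k,l,h,disc)
for a in (k,disc):
  print(np.degrees(np.arctan2((h-a)[1],(h-a)[0])),np.degrees(np.arctan2((l-a)[1],(l-a)[0])))
crop(T,"t11c",300,370,165,240,8)
E
```

```text
[ 0.52819557 -0.00077224  0.26      ] [ 0.60366944 -0.00115667  0.225     ] [ 0.56556752 -0.01131586  0.224     ] [ 0.52930632 -0.00180151  0.224     ]
-15.755171129032881 -0.29183943658932077
-14.702064055066776 0.4968302027280978
```

View pics/t11c.png

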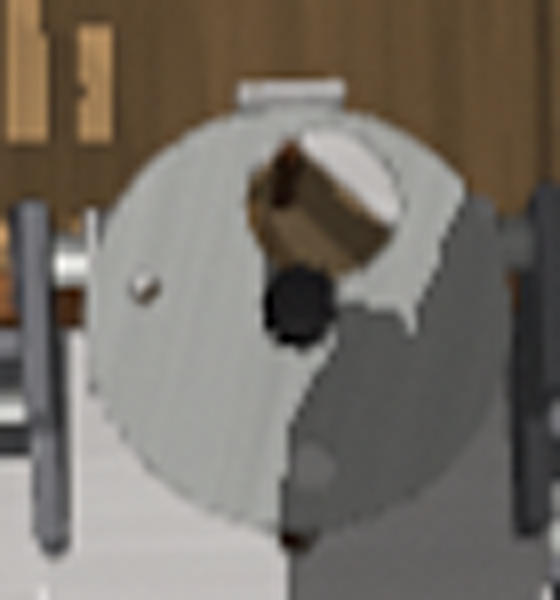

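The image angles of all three holes put the dial at about 1.84 rad, because it started near 0.25 and not at 0. I need to turn back about 0.24 rad, so I'll regrasp.

step_arm --pt "2 4 0 0 0.6" --pt "4 8 0 0 0.6" --pt "6 12 0 0 0.6" --pt "6.9 15.1 0 0 0.6" --pt "6.9 15.1 -3 0 0.6" --pt "6.9 15.1 -7 0 0.6" --pt "6.9 15.1 -11 0 0.6" --pt "6.9 15.1 -14 0 0.6" --pt "6.9 15.1 -15 0 0.6" --pt "6.9 15.1 -15 0 0.6" --pt "6.9 15.1 -15 0 0.3" --pt "6.9 15.1 -15 0 0" --pt "6.9 15.1 -15 0 0" --pt "6.9 15.1 -15 0 0" --pt "6.9 15.1 -15 0 0" --pt "6.9 15.1 -15 0 0"

```text
time_s: 19.1
position: [0.5326, 0.0005, 0.2399]
tcp_rot: [-2.774, -1.467, -0.021]
ft_force: [3.2, -0.4, 7.2]
grip_width: 0.0226
```

step_arm --pt "0 0 0 0.08 0" --pt "0 0 0 0.16 0" --pt "0 0 0 0.24 0" --pt "0 0 0 0.24 0" --pt "0 0 0 0.24 0"

```text
time_s: 19.6
position: [0.5318, 0.0009, 0.24]
tcp_rot: [-2.577, -1.785, -0.019]
ft_force: [-2.7, 1.2, 2.3]
grip_width: 0.0226
```

step_arm --pt "0 0 0 0 0.6" --pt "0 0 0 0 0.6" --pt "0 0 0 0 0.6" --pt "0 0 0 0 0.6" --pt "0 0 3 0 0.6" --pt "0 0 7 0 0.6" --pt "0 0 11 0 0.6" --pt "-2 -4 13 0.1 0.6" --pt "-4 -8 13 0.2 0.6" --pt "-6 -12 13 0.3 0.6" --pt "-7 -15 13 0.4 0.6" --pt "-7 -15 13 0.4 0.6" --pt "-7 -15 13 0.4 0.6"

```text
time_s: 20.9
position: [0.4617, -0.1495, 0.37]
tcp_rot: [-2.172, -2.257, -0.017]
ft_force: [-0.2, 0.1, -0.5]
grip_width: 0.0509
```

```bash
python3 - <<'E'
from h import *
s=manip.observe(); print({k:np.round(v,4).tolist() for k,v in s.items()})
C=cam("wrist"); save(C,"w12"); T=cam("top"); crop(T,"t12c",300,370,165,240,8); crop(T,"t12",220,450,80,270,3)
E
```

```text
{'time_s': 20.9, 'joint_positions': [0.6093, 0.0801, -0.3995, 1.7431, 0.0178, 1.3268, 0.2451], 'joint_velocities': [-0.0285, 0.0023, -0.0361, -0.0021, -0.0043, -0.0003, -0.0014], 'effort': [1.3344, -28.4581, 0.4361, -25.3104, 0.119, 0.0232, 0.0378], 'position': [0.4617, -0.1495, 0.37], 'tcp_rot': [-2.1719, -2.2573, -0.0167], 'ft_force': [-0.1664, 0.1444, -0.4708], 'torque': [0.0267, 0.0222, 0.0158], 'grip_width': 0.0509}
```

View pics/t12c.png

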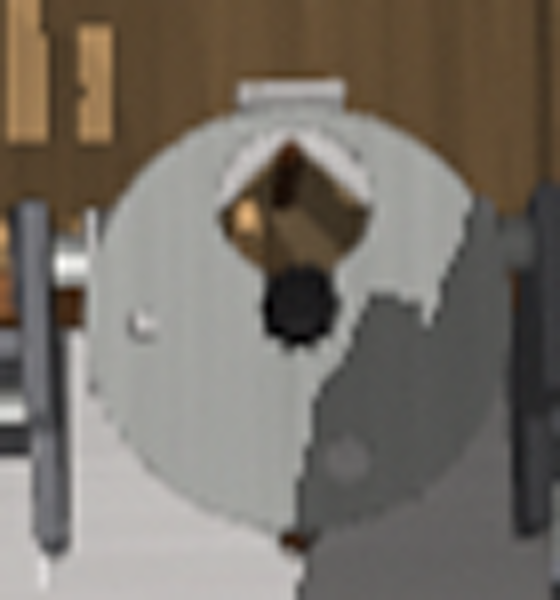

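View pics/t12.png

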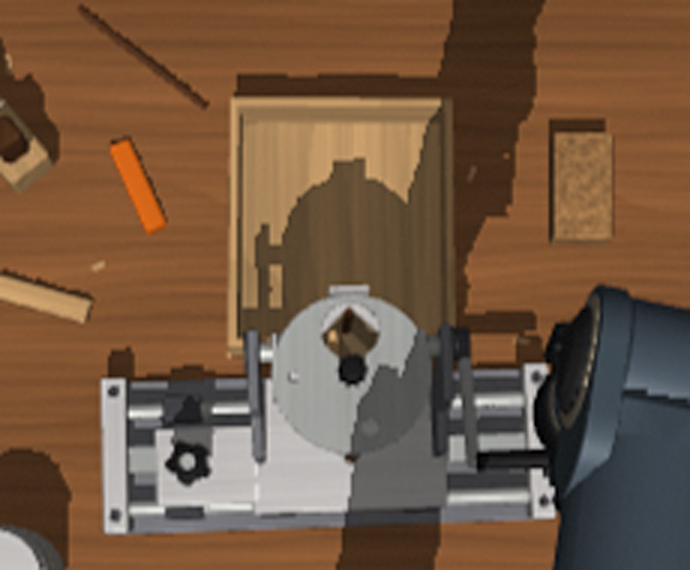

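View pics/w12.png

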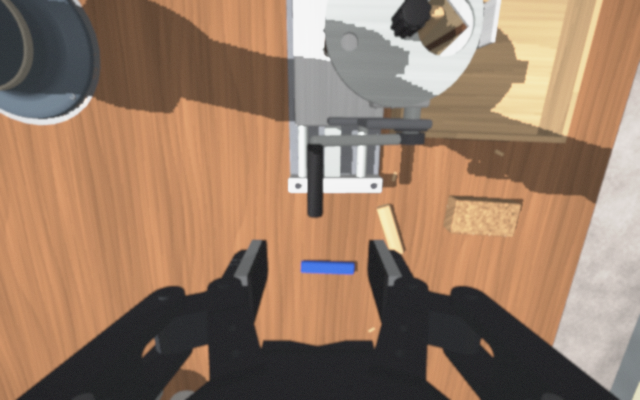

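The hole now lies squarely over the canister's corner by the lip. Next is the lever grip, at about (315,178) in the wrist view.

```bash
python3 - <<'E'
from h import *
C=cam("wrist"); 
m=(C[0].max(2)<70).astype(np.uint8); m[:138]=0;m[225:]=0;m[:,:290]=0;m[:,345:]=0
n,l,st,ce=cv2.connectedComponentsWithStats(m); print(st[1:],ce[1:])
crop(C,"w12c",270,400,110,240,4)
for p in [(315,150),(315,214),(315,180)]: print(onz(C,*p,.1985))
T=cam("top"); g=lambda a,b:(220+a/3,80+b/3)
print(onz(T,*g(478,461),.1985))
E
```

```text
[[307 146  15  72 961]] [[314.18626431 180.23204995]]
[ 0.45923058 -0.11428529  0.1985    ]
[ 0.46212685 -0.18451537  0.1985    ]
[ 0.46054522 -0.14616325  0.1985    ]
[ 0.45833728 -0.11166357  0.1985    ]
```

View pics/w12c.png

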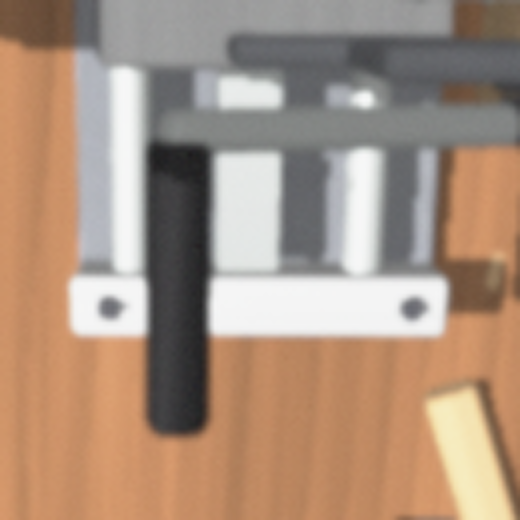

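step_arm --pt "-0.2 -0.1 -3 0 0.6" --pt "-0.2 -0.1 -7 0 0.6" --pt "-0.2 -0.1 -11 0 0.6" --pt "-0.2 -0.1 -15 0 0.6" --pt "-0.2 -0.1 -18 0 0.6" --pt "-0.2 -0.1 -19 0 0.6" --pt "-0.2 -0.1 -19 0 0.6" --pt "-0.2 -0.1 -19 0 0.6"

```text
time_s: 21.9
position: [0.4616, -0.1484, 0.1813]
tcp_rot: [-2.167, -2.265, -0.019]
ft_force: [-0.7, 0.6, 0.2]
grip_width: 0.0513
```

```bash
python3 - <<'E'
from h import *
s=manip.observe(); print({k:np.round(v,4).tolist() for k,v in s.items()})
C=cam("wrist"); save(C,"w13")
E
```

```text
{'time_s': 21.9, 'joint_positions': [0.5776, 0.2438, -0.4004, 2.0106, 0.1022, 0.9078, 0.1692], 'joint_velocities': [0.0041, -0.0175, -0.0014, -0.0105, 0.0018, -0.0025, -0.0032], 'effort': [-0.0431, -32.4084, -1.9103, -19.8273, -0.0244, 0.0295, -0.002], 'position': [0.4616, -0.1484, 0.1813], 'tcp_rot': [-2.1668, -2.265, -0.0186], 'ft_force': [-0.7316, 0.6391, 0.2189], 'torque': [0.0197, -0.0089, -0.0254], 'grip_width': 0.0513}
```

View pics/w13.png

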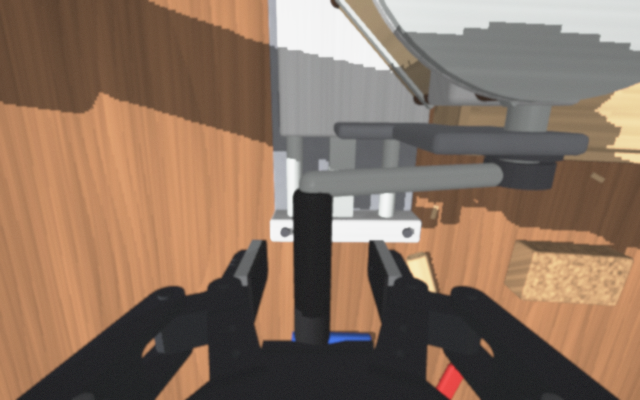

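The bar lies between the jaws. I'll close with a small x correction.

step_arm --pt "-0.15 0 -0.1 0 0.6" --pt "-0.15 0 -0.1 0 0.3" --pt "-0.15 0 -0.1 0 0" --pt "-0.15 0 -0.1 0 0" --pt "-0.15 0 -0.1 0 0" --pt "-0.15 0 -0.1 0 0" --pt "-0.15 0 -0.1 0 0" --newtons 50

```text
time_s: 22.65
position: [0.4592, -0.1488, 0.1814]
tcp_rot: [-2.168, -2.263, -0.016]
ft_force: [-4.7, -0.1, 5.9]
grip_width: 0.0165
```

step_arm --pt "0.3 0 0.9 0 0" --pt "0.66 0 1.8 0 0" --pt "1.1 0 2.7 0 0" --pt "1.6 0.1 3.5 0 0" --pt "2.2 0.1 4.2 0 0" --pt "2.85 0.1 4.9 0 0" --pt "3.55 0.1 5.6 0 0" --pt "4.3 0.2 6.2 0 0" --pt "5.1 0.2 6.7 0 0" --pt "6.0 0.2 7.1 0 0" --pt "6.0 0.2 7.1 0 0"

```text
time_s: 23.75
position: [0.513, -0.147, 0.2561]
tcp_rot: [-2.162, -2.254, 0.003]
ft_force: [-25.6, 2.1, 22.4]
grip_width: 0.0162
```

```bash
python3 - <<'E'
from h import *
s=manip.observe(); print({k:np.round(v,4).tolist() for k,v in s.items()})
C=cam("wrist"); save(C,"w14"); C=cam("scene"); crop(C,"s14",150,450,130,340,2.5)
E
```

```text
{'time_s': 23.75, 'joint_positions': [0.5422, 0.2531, -0.4055, 1.8081, 0.1, 1.1185, 0.1448], 'joint_velocities': [0.0029, -0.0077, 0.0005, 0.0137, -0.0046, -0.0246, 0.0031], 'effort': [-3.1466, -24.5862, -3.7032, -27.8067, -0.2838, -8.1157, 0.0721], 'position': [0.513, -0.147, 0.2561], 'tcp_rot': [-2.1616, -2.2541, 0.0033], 'ft_force': [-25.6388, 2.1103, 22.3938], 'torque': [0.3457, 6.0843, -0.0541], 'grip_width': 0.0162}
```

View pics/s14.png

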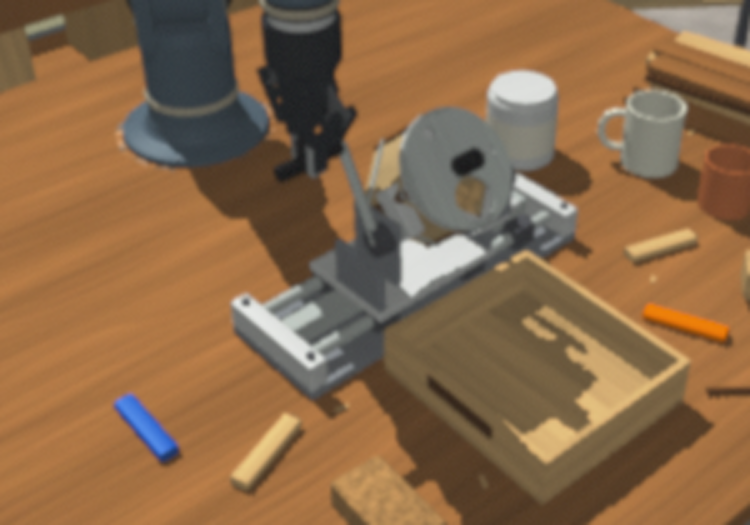

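The lever is moving with the canister. Some radial force built up because the bar slid a few mm in the pads, so I've corrected the arc from the measured pose. Continuing.

step_arm --pt "0.8 0 0.4 0 0" --pt "1.5 0.1 0.6 0 0" --pt "2.4 0.1 0.9 0 0" --pt "3.3 0.1 1.1 0 0" --pt "4.3 0.2 1.2 0 0" --pt "5.3 0.2 1.3 0 0" --pt "6.3 0.3 1.2 0 0" --pt "7.2 0.3 1.1 0 0" --pt "8.2 0.3 0.9 0 0" --pt "9.1 0.4 0.6 0 0" --pt "9.1 0.4 0.6 0 0" --newtons 50

```text
time_s: 24.95
position: [0.6058, -0.1436, 0.2661]
tcp_rot: [-2.166, -2.257, 0.0]
ft_force: [-4.0, -0.5, 4.7]
grip_width: 0.0159
```

```bash
python3 - <<'E'
from h import *
s=manip.observe(); print({k:np.round(v,4).tolist() for k,v in s.items()})
C=cam("scene"); crop(C,"s15",150,450,130,340,2.5)
E
```

```text
{'time_s': 24.95, 'joint_positions': [0.4607, 0.3919, -0.3969, 1.5965, 0.1504, 1.1954, 0.0752], 'joint_velocities': [0.0046, -0.0065, 0.0001, 0.0127, -0.0062, -0.0217, 0.0042], 'effort': [-1.3601, -42.4605, -4.2473, -23.9273, -0.2713, -1.3166, 0.0472], 'position': [0.6058, -0.1436, 0.2661], 'tcp_rot': [-2.166, -2.257, 0.0001], 'ft_force': [-4.0033, -0.4684, 4.7275], 'torque': [-0.2175, 1.1315, -0.0237], 'grip_width': 0.0159}
```

View pics/s15.png

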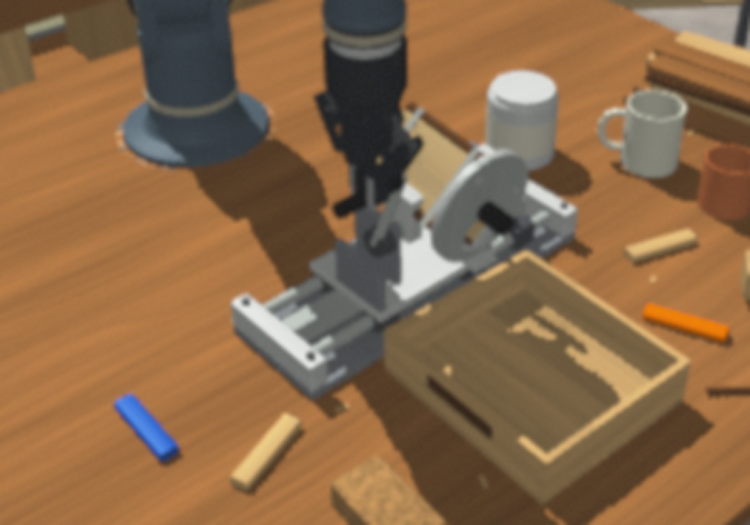

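step_arm --pt "0.8 0 -0.5 0 0" --pt "1.6 0 -1.1 0 0" --pt "2.4 0.1 -1.6 0 0" --pt "3.2 0.1 -2.2 0 0" --pt "4 0.1 -2.9 0 0" --pt "4.6 0.1 -3.6 0 0" --pt "5.2 0.2 -4.4 0 0" --pt "5.7 0.2 -5.2 0 0" --pt "6.1 0.2 -6.1 0 0" --pt "6.5 0.2 -7 0 0" --pt "6.7 0.2 -7.7 0 0" --pt "6.9 0.2 -8.3 0 0" --pt "6.9 0.2 -8.5 0 0" --pt "6.9 0.2 -8.5 0 0" --pt "6.9 0.2 -8.5 0 0" --pt "6.9 0.2 -8.5 0 0"

```text
time_s: 26.6
position: [0.6729, -0.1412, 0.1952]
tcp_rot: [-2.168, -2.256, 0.005]
ft_force: [-29.7, 2.0, 50.6]
grip_width: 0.0146
```

```bash
python3 - <<'E'
from h import *
s=manip.observe(); print({k:np.round(v,4).tolist() for k,v in s.items()})
C=cam("scene"); crop(C,"s16",150,450,130,340,2.5); C=cam("top"); crop(C,"t16",220,450,80,270,3)
C=cam("wrist"); save(C,"w16")
E
```

```text
{'time_s': 26.6, 'joint_positions': [0.3962, 0.5528, -0.3733, 1.5138, 0.2075, 1.1266, 0.0218], 'joint_velocities': [0.0007, -0.0008, -0.0019, 0.0007, 0.0003, 0.0001, -0.0], 'effort': [-2.8127, -20.8293, -2.3201, -18.3117, 0.8649, -9.7201, 0.0258], 'position': [0.6729, -0.1412, 0.1952], 'tcp_rot': [-2.1682, -2.2562, 0.0048], 'ft_force': [-29.7238, 2.0348, 50.6213], 'torque': [0.533, 7.2071, 0.0096], 'grip_width': 0.0146}
```

View pics/s16.png

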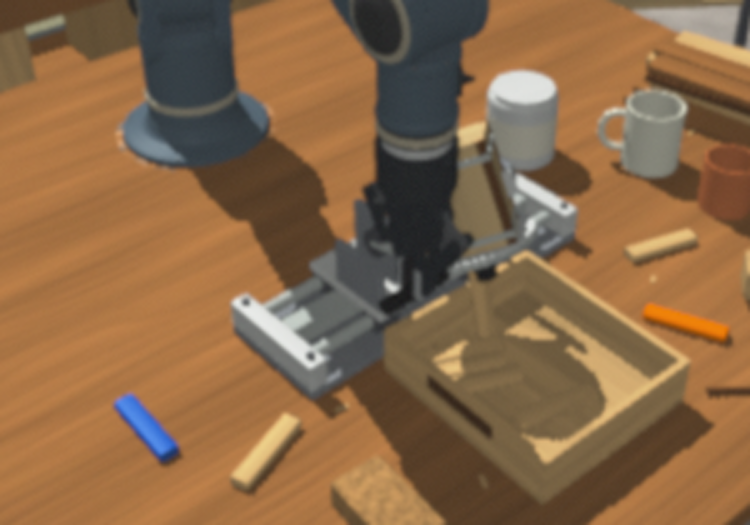

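View pics/t16.png

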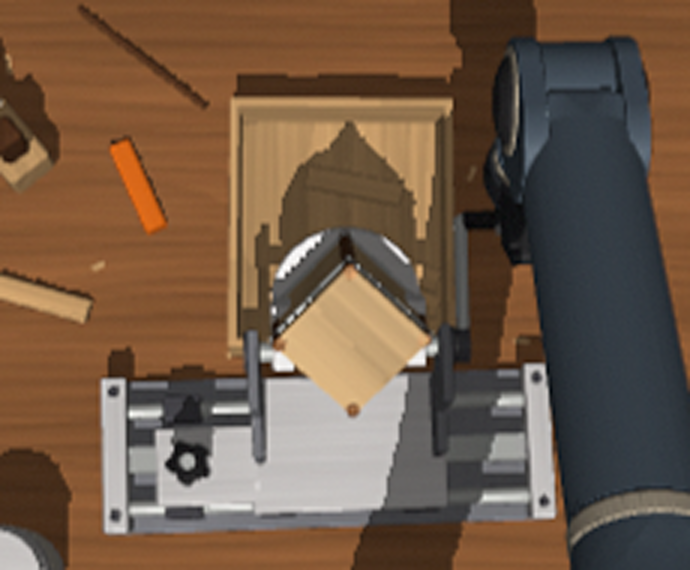

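View pics/w16.png

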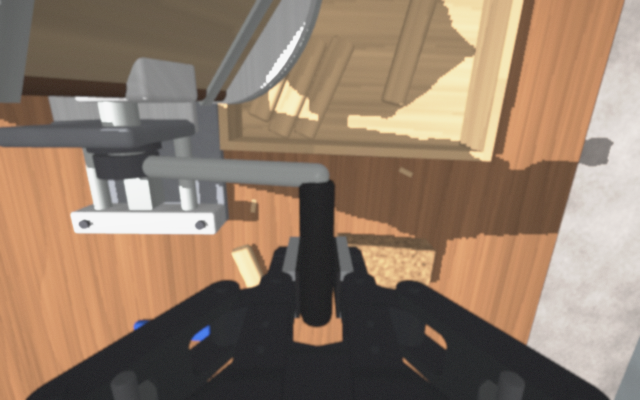

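The canister is on its stop. At least four tenons are visible: three side by side in the wrist view near (300,90) and one at (410,50), with one maybe standing upright under the outlet. I'll ease the force, wait and look.

step_arm --pt "0 0 0 0 0" --pt "0 0 0 0 0" --pt "0 0 0 0 0" --pt "0 0 0 0 0"

```text
time_s: 27.15
position: [0.6722, -0.1412, 0.1971]
tcp_rot: [-2.168, -2.255, 0.007]
ft_force: [-7.1, 0.6, 1.2]
grip_width: 0.015
```

```bash
python3 - <<'E'
from h import *
s=manip.observe(); print({k:np.round(v,4).tolist() for k,v in s.items()})
C=cam("scene"); crop(C,"s17",280,440,220,330,5);
C=cam("wrist"); crop(C,"w17",200,520,0,160,2.5)
E
```

```text
{'time_s': 27.15, 'joint_positions': [0.3953, 0.5508, -0.3719, 1.5122, 0.2059, 1.1316, 0.0224], 'joint_velocities': [-0.0001, 0.0033, -0.0015, -0.0024, 0.0001, 0.0016, -0.0006], 'effort': [-0.8881, -52.8331, -4.9585, -26.0224, 0.1034, -2.217, 0.0175], 'position': [0.6722, -0.1412, 0.1971], 'tcp_rot': [-2.1681, -2.2546, 0.0071], 'ft_force': [-7.1169, 0.5632, 1.219], 'torque': [0.0503, 1.6473, -0.0246], 'grip_width': 0.015}
```

View pics/s17.png

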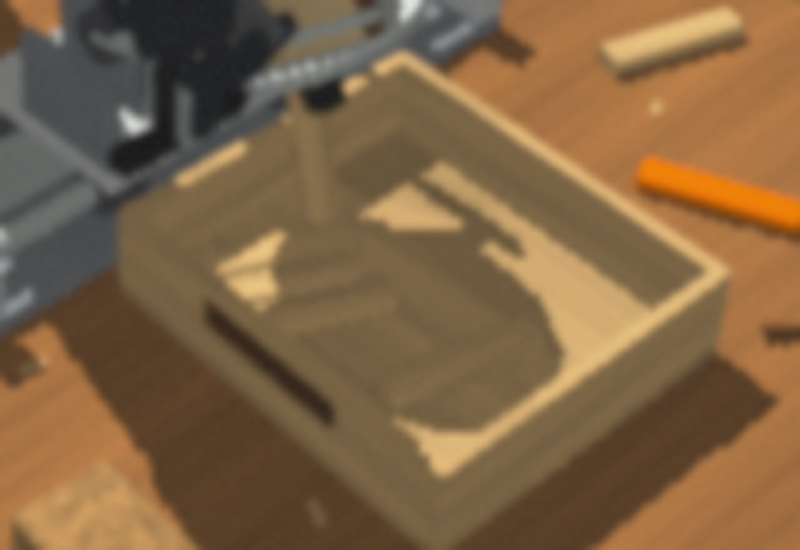

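View pics/w17.png

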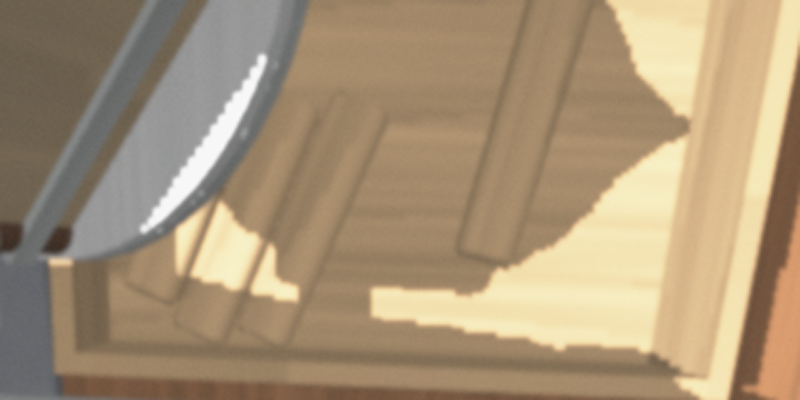

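```bash
python3 - <<'E'
from h import *
T=cam("top"); W=cam("wrist"); crop(T,"t18",340,420,130,210,7); crop(W,"w18",100,360,100,360,3)
E
```

```text
(no output)
```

View pics/t18.png

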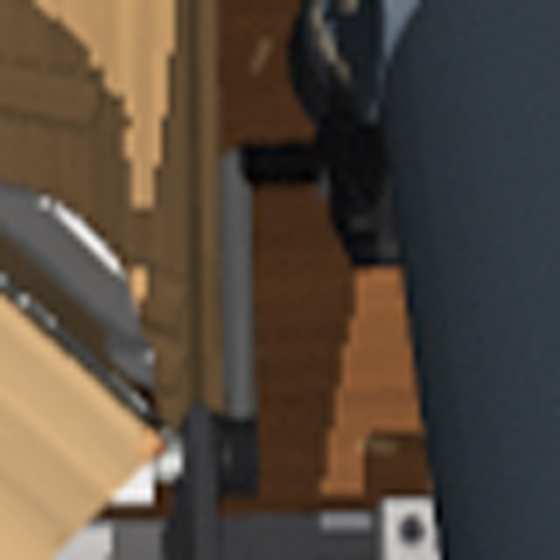

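View pics/w18.png

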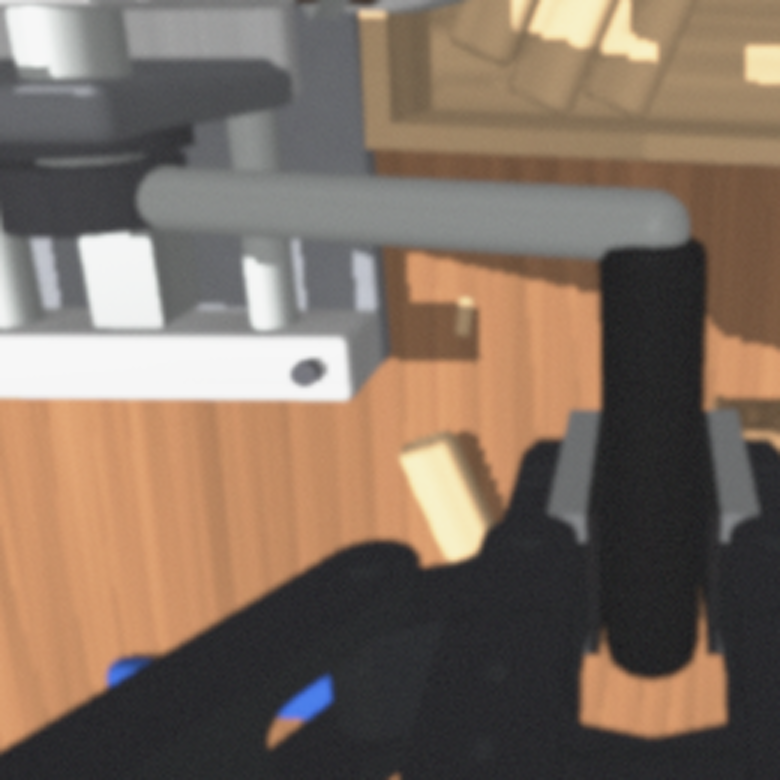

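```bash
python3 - <<'E'
from h import *
T=cam("top"); W=cam("wrist")
p,e=tri([ray(W,317.7,181.5),ray(T,375.2,153.3)]); print(p,e)
for z in (.195,.205,.215,.225): print(z,onz(T,375.2,153.3,z),onz(W,317.7,181.5,z))
E
```

```text
[ 0.67191712 -0.10345224  0.19484909] [np.float64(0.0013283811204923088), np.float64(0.0013283811204922685)]
0.195 [ 0.67252229 -0.10463232  0.195     ] [ 0.67134498 -0.10218443  0.195     ]
0.205 [ 0.66994554 -0.1035284   0.205     ] [ 0.67136128 -0.09980683  0.205     ]
0.215 [ 0.66736879 -0.10242448  0.215     ] [ 0.67137757 -0.09742923  0.215     ]
0.225 [ 0.66479204 -0.10132056  0.225     ] [ 0.67139387 -0.09505162  0.225     ]
```

The bar is at z≈0.195 (15° forward, so on the 2.65 stop) but has worked down to the fingertips. I'll regrasp deeper with more force.

step_arm --pt "0 0 0 0 0.5" --pt "0 0 0 0 0.5" --pt "0 0 0 0 0.5" --pt "0 0 -1 0 0.5" --pt "0 0 -2 0 0.5" --pt "0 0 -2.4 0 0.5" --pt "0 0 -2.4 0 0.5" --pt "0 0 -2.4 0 0.2" --pt "0 0 -2.4 0 0" --pt "0 0 -2.4 0 0" --pt "0 0 -2.4 0 0" --pt "0 0 -2.4 0 0" --pt "0 0 -2.4 0 0" --newtons 100

```text
time_s: 28.75
position: [0.6719, -0.1412, 0.1732]
tcp_rot: [-2.168, -2.254, 0.008]
ft_force: [-3.4, 0.2, 0.9]
grip_width: 0.0152
```

```bash
python3 - <<'E'
from h import *
s=manip.observe(); print({k:np.round(v,4).tolist() for k,v in s.items()})
C=cam("scene"); crop(C,"s19",280,440,220,330,5);
C=cam("wrist"); save(C,"w19")
E
```

```text
{'time_s': 28.75, 'joint_positions': [0.3927, 0.5714, -0.3675, 1.5359, 0.2152, 1.0896, 0.0149], 'joint_velocities': [0.0006, 0.0009, 0.0005, -0.0003, -0.0006, 0.0008, -0.0018], 'effort': [-0.3614, -52.9184, -4.6289, -23.3303, 0.101, -0.8708, 0.0737], 'position': [0.6719, -0.1412, 0.1732], 'tcp_rot': [-2.1677, -2.254, 0.0081], 'ft_force': [-3.3605, 0.188, 0.898], 'torque': [-0.0248, 0.6515, -0.0632], 'grip_width': 0.0152}
```

View pics/s19.png

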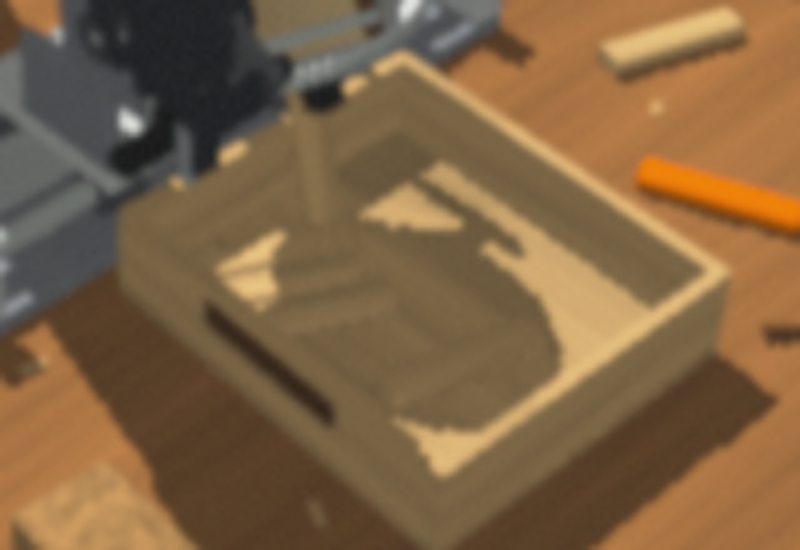

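View pics/w19.png

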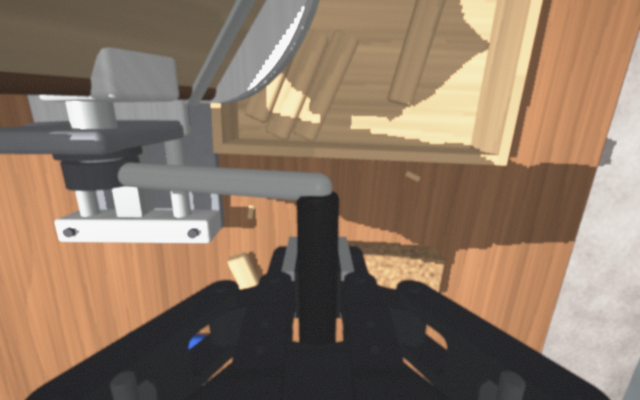

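step_arm --pt "-0.2 0 0.8 0 0" --pt "-0.4 0 1.5 0 0" --pt "-0.7 0 2.2 0 0" --pt "-1.1 0 3 0 0" --pt "-1.6 -0.1 3.8 0 0" --pt "-2.2 -0.1 4.6 0 0" --pt "-2.9 -0.1 5.3 0 0" --pt "-3.6 -0.1 5.9 0 0" --pt "-4.3 -0.2 6.5 0 0" --pt "-4.3 -0.2 6.5 0 0"

```text
time_s: 29.85
position: [0.6297, -0.1428, 0.2423]
tcp_rot: [-2.171, -2.257, 0.003]
ft_force: [1.6, 0.9, 4.6]
grip_width: 0.0154
```

```bash
python3 - <<'E'
from h import *
s=manip.observe(); print({k:np.round(v,4).tolist() for k,v in s.items()})
C=cam("scene"); crop(C,"s20",280,440,190,330,5);
C=cam("wrist"); save(C,"w20"); C=cam("top"); crop(C,"t20",280,400,90,190,5)
E
```

```text
{'time_s': 29.85, 'joint_positions': [0.436, 0.4466, -0.389, 1.5712, 0.1738, 1.1678, 0.0507], 'joint_velocities': [-0.0055, 0.0103, 0.0006, -0.0116, 0.009, 0.0152, -0.0034], 'effort': [0.6746, -44.5674, -2.8785, -20.5336, 0.2288, 0.5464, 0.1155], 'position': [0.6297, -0.1428, 0.2423], 'tcp_rot': [-2.1708, -2.2571, 0.003], 'ft_force': [1.6264, 0.9101, 4.6192], 'torque': [0.1254, -0.5118, -0.1029], 'grip_width': 0.0154}
```

View pics/s20.png

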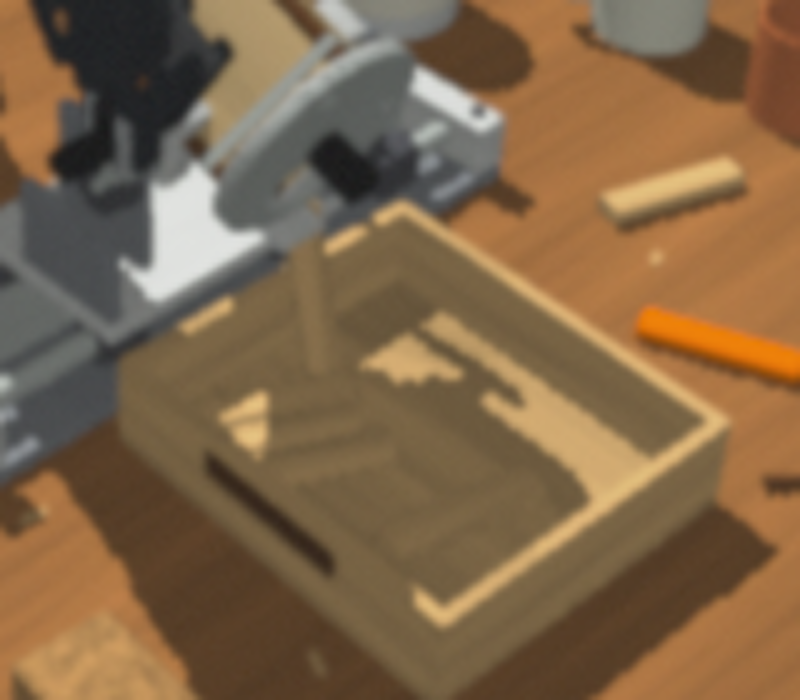

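View pics/t20.png

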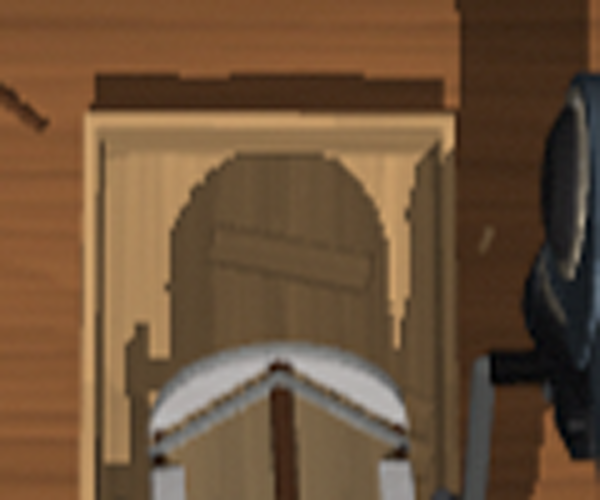

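One tenon leans against the tray's near wall at (312,300) in the crop. I'll rock again: tip right over once more.

step_arm --pt "0.7 0 -0.6 0 0" --pt "1.4 0 -1.3 0 0" --pt "2 0.1 -2 0 0" --pt "2.6 0.1 -2.8 0 0" --pt "3.1 0.1 -3.6 0 0" --pt "3.6 0.1 -4.5 0 0" --pt "4 0.2 -5.6 0 0" --pt "4.2 0.2 -6.6 0 0" --pt "4.2 0.2 -7.0 0 0" --pt "4.2 0.2 -7.0 0 0" --pt "4.2 0.2 -6.6 0 0" --pt "4.2 0.2 -6.6 0 0" --pt "4.2 0.2 -6.6 0 0"

```text
time_s: 31.3
position: [0.6711, -0.1411, 0.1768]
tcp_rot: [-2.17, -2.255, 0.007]
ft_force: [-2.6, -0.2, 5.8]
grip_width: 0.015
```

```bash
python3 - <<'E'
from h import *
s=manip.observe(); print({k:np.round(v,4).tolist() for k,v in s.items() if k in ('position','ft_force','grip_width','time_s')})
C=cam("scene"); crop(C,"s21",280,440,190,330,5);
C=cam("wrist"); save(C,"w21"); C=cam("top"); crop(C,"t21",280,400,90,190,5)
E
```

```text
{'time_s': 31.3, 'position': [0.6711, -0.1411, 0.1768], 'ft_force': [-2.5662, -0.1991, 5.8343], 'grip_width': 0.015}
```

View pics/s21.png

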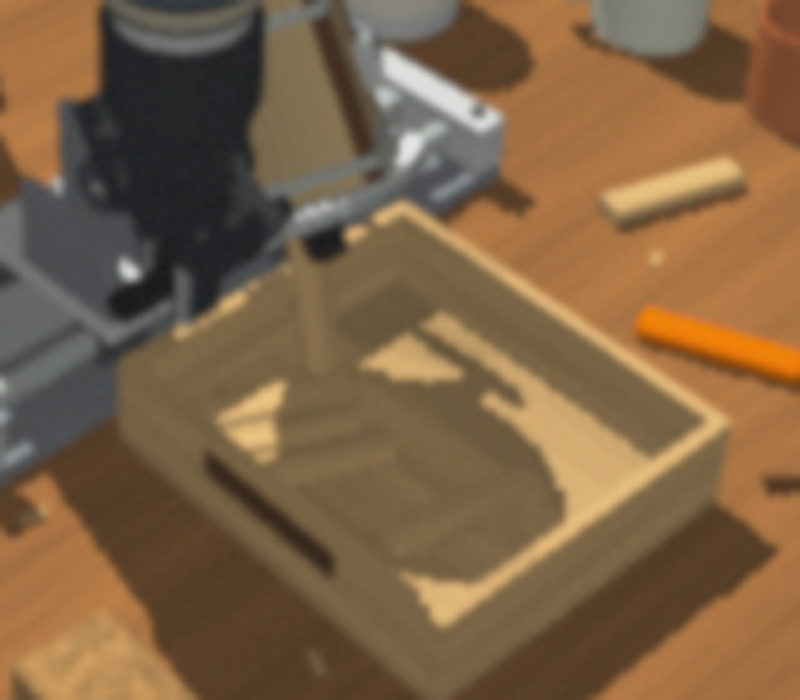

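View pics/w21.png

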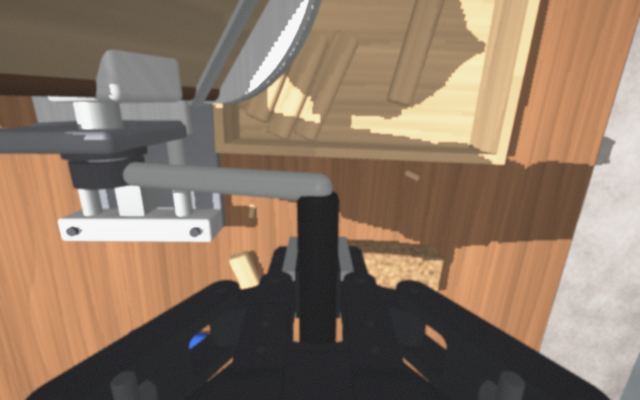

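All five appear out: one leaning, three side by side and one across. I'll swing the canister back.

step_arm --pt "-0.3 0 1.1 0 0" --pt "-0.6 0 2.2 0 0" --pt "-1 0 3 0 0" --pt "-1.6 -0.1 3.8 0 0" --pt "-2.1 -0.1 4.6 0 0" --pt "-2.8 -0.1 5.3 0 0" --pt "-3.5 -0.1 5.9 0 0" --pt "-4.3 -0.2 6.5 0 0" --pt "-5.1 -0.2 7 0 0" --pt "-5.9 -0.2 7.5 0 0" --pt "-6.8 -0.3 7.8 0 0" --pt "-7.7 -0.3 8.1 0 0" --pt "-8.6 -0.3 8.3 0 0" --pt "-9.6 -0.4 8.5 0 0" --pt "-10.5 -0.4 8.5 0 0" --pt "-11.5 -0.5 8.5 0 0" --pt "-11.5 -0.5 8.5 0 0"

```text
time_s: 33.15
position: [0.5586, -0.1455, 0.2688]
tcp_rot: [-2.176, -2.263, -0.003]
ft_force: [0.2, 4.2, 24.0]
grip_width: 0.0148
```

```bash
python3 - <<'E'
from h import *
s=manip.observe(); print({k:np.round(v,4).tolist() for k,v in s.items() if k in ('position','ft_force','grip_width','time_s')})
C=cam("wrist"); save(C,"w22"); C=cam("scene"); crop(C,"s22",200,440,150,330,3)
E
```

```text
{'time_s': 33.15, 'position': [0.5586, -0.1455, 0.2688], 'ft_force': [0.2478, 4.2141, 24.0323], 'grip_width': 0.0148}
```

View pics/s22.png

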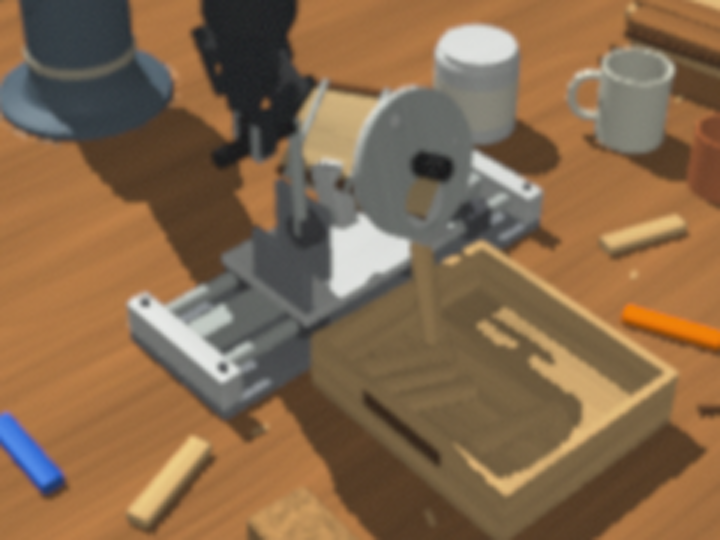

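View pics/w22.png

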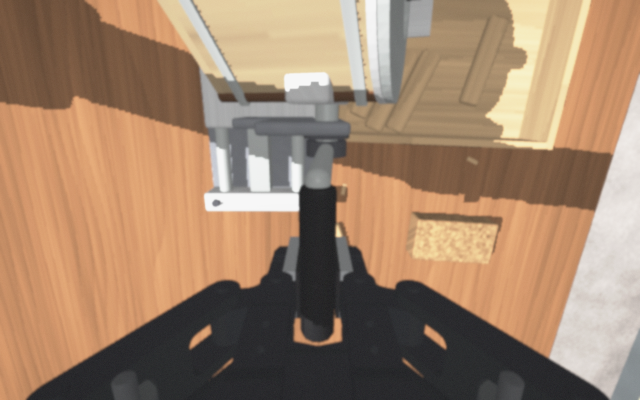

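step_arm --pt "-1.1 0 -0.1 0 0" --pt "-2.2 -0.1 -0.4 0 0" --pt "-3.1 -0.1 -0.7 0 0" --pt "-4 -0.1 -1 0 0" --pt "-4.8 -0.2 -1.5 0 0" --pt "-5.6 -0.2 -2 0 0" --pt "-6.4 -0.2 -2.6 0 0" --pt "-7.1 -0.2 -3.2 0 0" --pt "-7.7 -0.3 -3.9 0 0" --pt "-8.3 -0.3 -4.7 0 0" --pt "-8.8 -0.3 -5.5 0 0" --pt "-9.3 -0.3 -6.3 0 0" --pt "-9.7 -0.3 -7.2 0 0" --pt "-9.9 -0.3 -8.1 0 0" --pt "-9.9 -0.3 -8.7 0 0" --pt "-9.9 -0.3 -8.7 0 0" --pt "-9.9 -0.3 -8.7 0 0"

```text
time_s: 34.95
position: [0.4594, -0.1496, 0.1946]
tcp_rot: [2.176, 2.263, -0.008]
ft_force: [-31.9, 3.4, 86.4]
grip_width: 0.0129
```

```bash
python3 - <<'E'
from h import *
s=manip.observe(); print({k:np.round(v,4).tolist() for k,v in s.items() if k in ('position','ft_force','grip_width','time_s')})
C=cam("wrist"); save(C,"w23"); C=cam("scene"); crop(C,"s23",200,440,150,330,3)
E
```

```text
{'time_s': 34.95, 'position': [0.4594, -0.1496, 0.1946], 'ft_force': [-31.9176, 3.4267, 86.4178], 'grip_width': 0.0129}
```

View pics/s23.png

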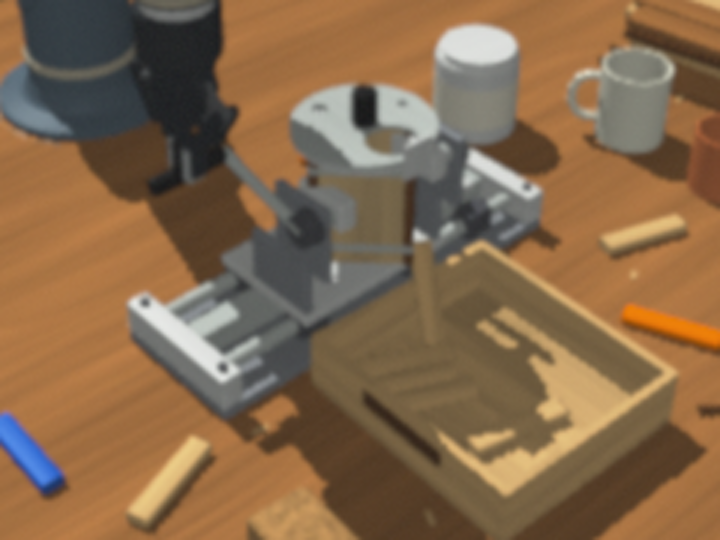

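The canister is upright against its stop, with 86 N pressing. I'll back off, release and rise above the canister to look in.

step_arm --pt "0 0 0.3 0 0" --pt "0 0 0.3 0 0.3" --pt "0 0 0.3 0 0.6" --pt "0 0 0.3 0 0.6" --pt "0 0 0.3 0 0.6" --pt "0 0 4 0 0.6" --pt "0 0 9 0 0.6" --pt "0 0 14 0 0.6" --pt "0 0 18 0 0.6" --pt "0 5 18 0 0.6" --pt "0 10 18 0 0.6" --pt "0 13 18 0 0.6" --pt "0 13 18 0 0.6" --pt "0 13 18 0 0.6" --newtons 50

```text
time_s: 36.45
position: [0.4593, -0.0195, 0.3741]
tcp_rot: [2.174, 2.265, -0.01]
ft_force: [-0.2, -0.5, 0.6]
grip_width: 0.0514
```

```bash
python3 - <<'E'
from h import *
s=manip.observe(); print({k:np.round(v,4).tolist() for k,v in s.items() if k in ('position','ft_force','grip_width','time_s')})
C=cam("wrist"); save(C,"w24"); C=cam("top"); crop(C,"t24",220,450,80,270,3); C=cam("scene"); crop(C,"s24",200,440,150,330,3)
E
```

```text
{'time_s': 36.45, 'position': [0.4593, -0.0195, 0.3741], 'ft_force': [-0.2326, -0.5327, 0.6162], 'grip_width': 0.0514}
```

View pics/w24.png

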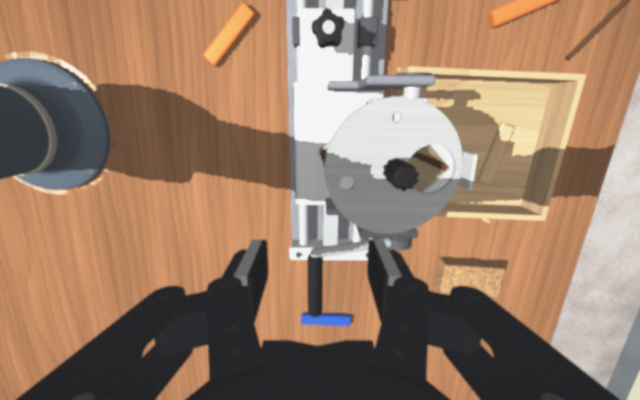

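View pics/t24.png

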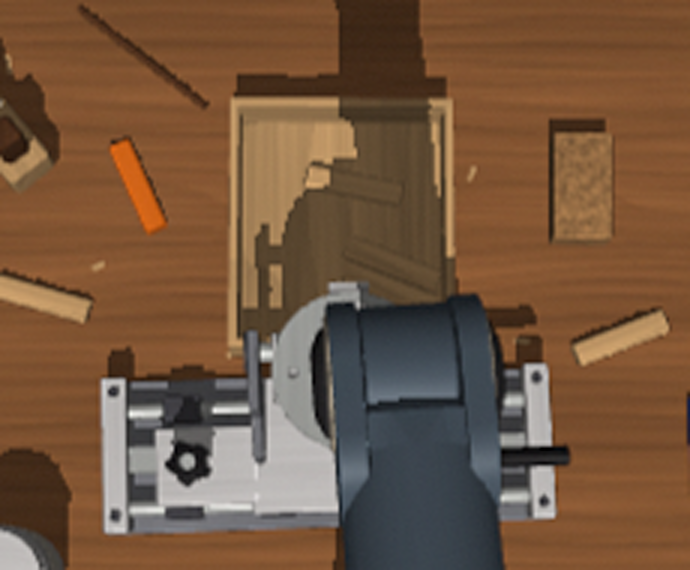

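View pics/s24.png

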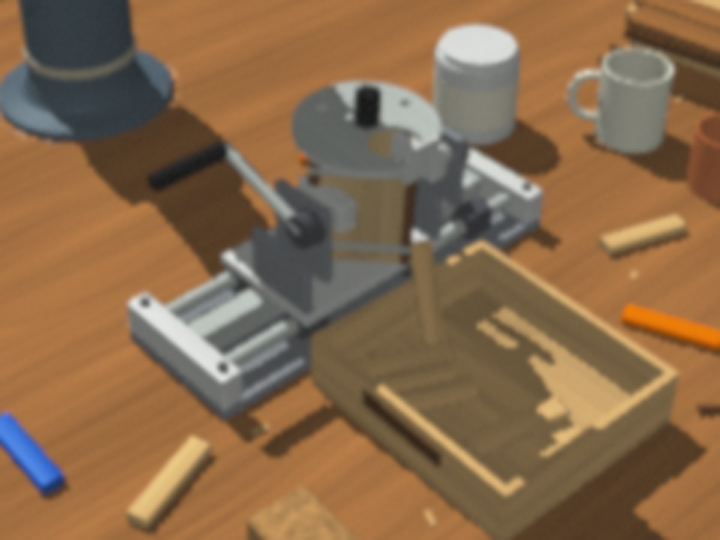

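step_arm --pt "3 -1 0 0 0.6" --pt "6 -2 0 0 0.6" --pt "9 -3 0 0 0.6" --pt "10.8 -4 0 0 0.6" --pt "10.8 -4 0 0 0.6" --pt "10.8 -4 0 0 0.6"

```text
time_s: 37.2
position: [0.5671, -0.062, 0.3733]
tcp_rot: [-2.182, -2.26, 0.011]
ft_force: [-0.2, -1.4, -0.2]
grip_width: 0.0512
```

```bash
python3 - <<'E'
from h import *
s=manip.observe(); print({k:np.round(v,4).tolist() for k,v in s.items() if k in ('position','ft_force','grip_width','time_s')})
C=cam("wrist"); u,v=proj(C,[.566,0,.2]); print(u,v,C[3]); save(C,"w25"); crop(C,"w25c",240,440,80,240,4)
E
```

```text
{'time_s': 37.2, 'position': [0.5671, -0.062, 0.3733], 'ft_force': [-0.2222, -1.3716, -0.1948], 'grip_width': 0.0512}
318.7513169834423 118.49880798219169 [0.56552302 0.01288329 0.51473188]
```

View pics/w25c.png

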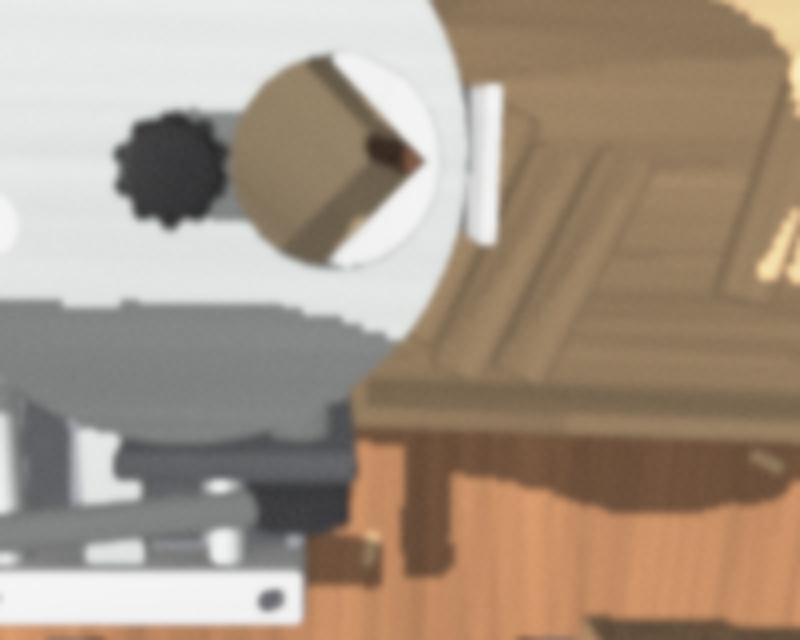

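View pics/w25.png

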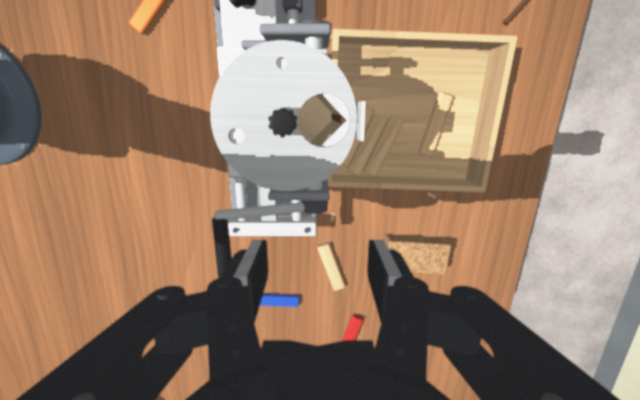

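Through the hole the canister floor at the corner is bare. Next I'll shut the cap: grasp the knob at −46° and turn 1.6 rad counter-clockwise.

step_arm --pt "-1 2 0 -0.1 0.6" --pt "-2 4 0 -0.25 0.6" --pt "-3.7 6.1 0 -0.4 0.6" --pt "-3.7 6.1 0 -0.55 0.6" --pt "-3.7 6.1 -2 -0.7 0.6" --pt "-3.7 6.1 -5 -0.84 0.6" --pt "-3.7 6.1 -9 -0.84 0.6" --pt "-3.7 6.1 -12 -0.84 0.6" --pt "-3.7 6.1 -13.5 -0.84 0.6" --pt "-3.7 6.1 -13.5 -0.84 0.6" --pt "-3.7 6.1 -13.5 -0.84 0.6" --pt "-3.7 6.1 -13.5 -0.84 0.3" --pt "-3.7 6.1 -13.5 -0.84 0" --pt "-3.7 6.1 -13.5 -0.84 0" --pt "-3.7 6.1 -13.5 -0.84 0" --pt "-3.7 6.1 -13.5 -0.84 0" --pt "-3.7 6.1 -13.5 -0.84 0" --newtons 40

```text
time_s: 38.95
position: [0.5312, -0.0036, 0.2407]
tcp_rot: [2.912, 1.17, -0.006]
ft_force: [-0.4, -5.5, 1.8]
grip_width: 0.0225
```

step_arm --pt "0 0 0 0.1 0" --pt "0 0 0 0.2 0" --pt "0 0 0 0.3 0" --pt "0 0 0 0.4 0" --pt "0 0 0 0.5 0" --pt "0 0 0 0.6 0" --pt "0 0 0 0.7 0" --pt "0 0 0 0.8 0" --pt "0 0 0 0.9 0" --pt "0 0 0 1.0 0" --pt "0 0 0 1.1 0" --pt "0 0 0 1.2 0" --pt "0 0 0 1.3 0" --pt "0 0 0 1.4 0" --pt "0 0 0 1.5 0" --pt "0 0 0 1.6 0" --pt "0 0 0 1.6 0" --pt "0 0 0 1.6 0"

```text
time_s: 40.75
position: [0.5317, -0.0037, 0.2406]
tcp_rot: [1.191, 2.9, 0.001]
ft_force: [4.7, -0.2, -8.5]
grip_width: 0.0223
```

```bash
python3 - <<'E'
from h import *
s=manip.observe(); print({k:np.round(v,4).tolist() for k,v in s.items() if k in ('position','ft_force','tcp_rot','joint_positions','grip_width','time_s')})
C=cam("wrist"); save(C,"w26")
E
```

```text
{'time_s': 40.75, 'joint_positions': [0.5106, 0.3009, -0.7123, 1.8347, 0.2246, 1.0811, 0.5064], 'position': [0.5317, -0.0037, 0.2406], 'tcp_rot': [1.1912, 2.9002, 0.0009], 'ft_force': [4.69, -0.1718, -8.5374], 'grip_width': 0.0223}
```

View pics/w26.png

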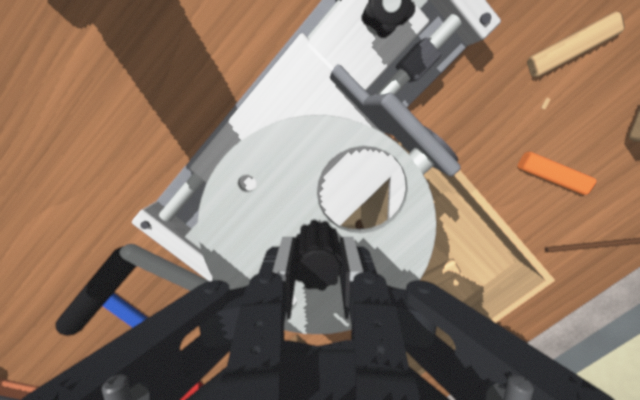

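step_arm --pt "0 0 0 0 0.6" --pt "0 0 0 0 0.6" --pt "0 0 0 0 0.6" --pt "0 0 0 0 0.6" --pt "0 0 4 0 0.6" --pt "0 0 8 0 0.6" --pt "0 0 12 0 0.6" --pt "1 -5 12 -0.1 0.6" --pt "2 -10 12 -0.2 0.6" --pt "3 -14 12 -0.3 0.6" --pt "4 -18 12 -0.42 0.6" --pt "5 -23 10 -0.42 0.6" --pt "7 -27.5 6 -0.42 0.6" --pt "7 -27.5 4 -0.42 0.6" --pt "7 -27.5 4 -0.42 0.6" --pt "7 -27.5 4 -0.42 0.6"

```text
time_s: 42.4
position: [0.6017, -0.2776, 0.2809]
tcp_rot: [1.769, 2.59, -0.0]
ft_force: [-0.2, 0.4, 0.6]
grip_width: 0.0514
```

```bash
python3 - <<'E'
from h import *
s=manip.observe(); print({k:np.round(v,4).tolist() for k,v in s.items() if k in ('position','ft_force','tcp_rot','joint_positions','grip_width','time_s')})
C=cam("wrist"); save(C,"w27"); C=cam("top"); crop(C,"t27",220,450,80,270,3);crop(C,"t27c",300,370,165,240,8)
E
```

```text
{'time_s': 42.4, 'joint_positions': [0.724, 0.461, -0.5184, 1.4847, 0.236, 1.2533, 0.55], 'position': [0.6017, -0.2776, 0.2809], 'tcp_rot': [1.7692, 2.5901, -0.0001], 'ft_force': [-0.2479, 0.35, 0.5859], 'grip_width': 0.0514}
```

View pics/w27.png

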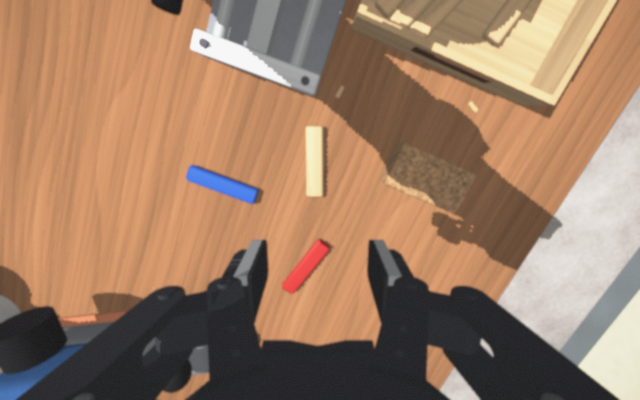

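View pics/t27.png

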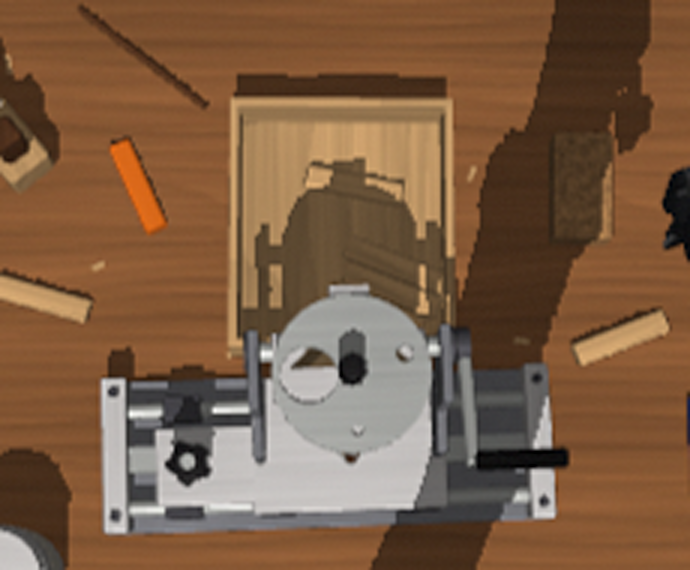

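View pics/t27c.png

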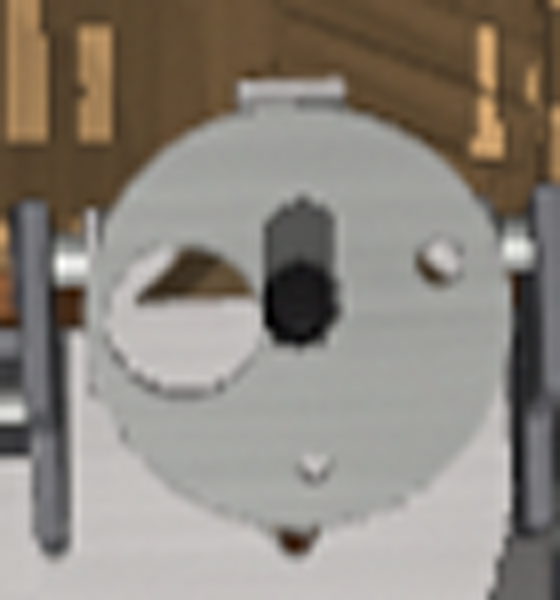

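Dial reads about 0.0 from all three holes. The loose tenon is at (315,161) in the wrist view. I'll measure it.

```bash
cat >> h.py <<'E'
def tenon(C,x0,x1,y0,y1,z=.012,lo=(10,40,150),hi=(30,150,255)):
    h=cv2.cvtColor(C[0],cv2.COLOR_RGB2HSV); m=cv2.inRange(h,lo,hi); mm=np.zeros_like(m); mm[y0:y1,x0:x1]=m[y0:y1,x0:x1]
    cs,_=cv2.findContours(mm,cv2.RETR_EXTERNAL,cv2.CHAIN_APPROX_NONE); out=[]
    for c in sorted(cs,key=cv2.contourArea)[::-1][:2]:
        if cv2.contourArea(c)<80: continue
        w=np.array([onz(C,u+.0,v+.0,z)[:2] for u,v in c[:,0]],np.float32); r=cv2.minAreaRect(w*1000)
        b=cv2.boxPoints(r); e=b[1]-b[0]; f=b[2]-b[1]; l=e if np.hypot(*e)>np.hypot(*f) else f
        out.append((np.round(r[0],1),np.round(r[1],1),round(float(np.degrees(np.arctan2(l[1],l[0])))%180,1),c.reshape(-1,2).mean(0).round(1)))
    return out
E
python3 - <<'E'
from h import *
C=cam("wrist"); print(C[0][161,315],C[0][161,340],cv2.cvtColor(C[0],cv2.COLOR_RGB2HSV)[161,[315,340]])
print(tenon(C,295,340,115,205,lo=(15,30,170)))
T=cam("top"); print(cv2.cvtColor(T[0],cv2.COLOR_RGB2HSV)[[192,192,179],[426,400,234]])
print(tenon(T,405,450,175,205,lo=(10,40,150),hi=(30,140,255)),tenon(T,210,258,165,195,lo=(10,40,150),hi=(30,140,255)))
E
```

```text
[245 230 181] [202 144 103] [[ 23  67 245]
 [ 12 125 202]]
[(array([ 598.1, -279.5]), array([23.2, 99.2]), 111.6, array([312. , 159.8]))]
[[ 16 118 197]
 [ 12 157  65]
 [ 16 121 201]]
[(array([ 598.9, -278.6]), array([22.8, 96.4]), 111.3, array([427. , 192.4]))] [(array([638.1, 304.7]), array([96.8, 23. ]), 74.0, array([233.2, 179.3]))]
```

step_arm --pt "-0.3 -0.15 -4 0 0.6" --pt "-0.3 -0.15 -8 0 0.6" --pt "-0.3 -0.15 -12 0 0.6" --pt "-0.3 -0.15 -16 0 0.6" --pt "-0.3 -0.15 -20 0 0.6" --pt "-0.3 -0.15 -23 0 0.6" --pt "-0.3 -0.15 -25.5 0 0.6" --pt "-0.3 -0.15 -25.5 0 0.6" --pt "-0.3 -0.15 -25.5 0 0.6"

```text
time_s: 43.5
position: [0.6008, -0.2782, 0.0299]
tcp_rot: [1.762, 2.587, 0.001]
ft_force: [-0.7, -0.1, 0.6]
grip_width: 0.0511
```

```bash
python3 - <<'E'
from h import *
s=manip.observe(); print({k:np.round(v,4).tolist() for k,v in s.items() if k in ('position','ft_force','tcp_rot','grip_width','time_s')})
C=cam("wrist"); save(C,"w28")
E
```

```text
{'time_s': 43.5, 'position': [0.6008, -0.2782, 0.0299], 'tcp_rot': [1.7621, 2.5866, 0.0011], 'ft_force': [-0.7, -0.1481, 0.5998], 'grip_width': 0.0511}
```

View pics/w28.png

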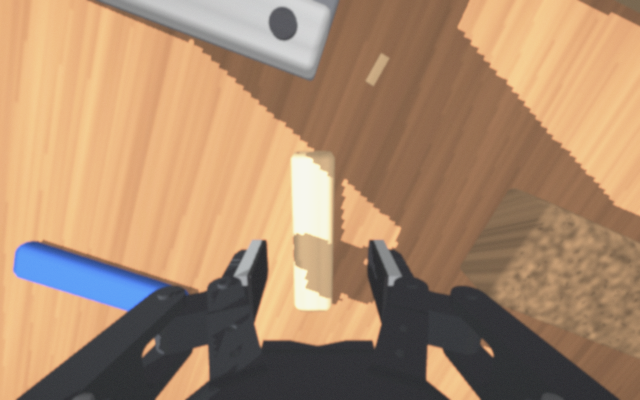

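step_arm --pt "-0.2 -0.1 -1.2 0 0.6" --pt "-0.2 -0.1 -2.4 0 0.6" --pt "-0.2 -0.1 -2.6 0 0.6" --pt "-0.2 -0.1 -2.6 0 0.6" --pt "-0.2 -0.1 -2.6 0 0.3" --pt "-0.2 -0.1 -2.6 0 0.1" --pt "-0.2 -0.1 -2.6 0 0.1" --pt "-0.2 -0.1 -2.6 0 0.1" --pt "-0.2 -0.1 -2.6 0 0.1" --pt "-0.2 -0.1 -2.6 0 0.1" --newtons 40

```text
time_s: 44.55
position: [0.5998, -0.2796, 0.0052]
tcp_rot: [1.761, 2.584, 0.002]
ft_force: [-0.2, 0.4, 3.6]
grip_width: 0.0222
```

step_arm --pt "0 0 1 0 0.1" --pt "0 0 3 0 0.1" --pt "0 0 6 0 0.1" --pt "0 0 10 0 0.1" --pt "0 0 14 0 0.1" --pt "0 0 14 0 0.1"

```text
time_s: 45.15
position: [0.6036, -0.2804, 0.1523]
tcp_rot: [1.755, 2.575, 0.006]
ft_force: [0.9, -0.6, 0.1]
grip_width: 0.0223
```

```bash
python3 - <<'E'
from h import *
s=manip.observe(); print({k:np.round(v,4).tolist() for k,v in s.items() if k in ('position','ft_force','tcp_rot','grip_width','time_s')})
C=cam("wrist"); save(C,"w29")
E
```

```text
{'time_s': 45.15, 'position': [0.6036, -0.2804, 0.1523], 'tcp_rot': [1.7545, 2.5746, 0.006], 'ft_force': [0.9122, -0.6087, 0.0501], 'grip_width': 0.0223}
```

View pics/w29.png

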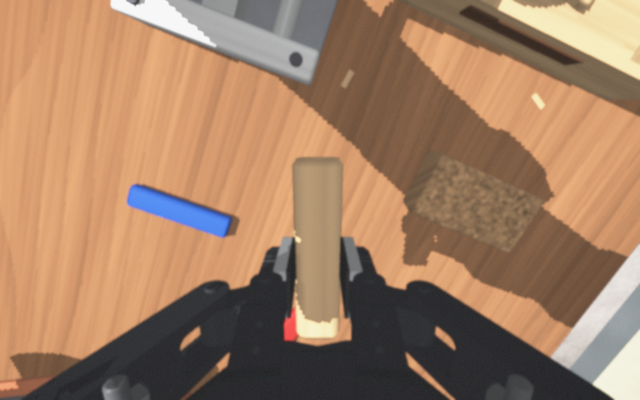

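step_arm --pt "2 2 4 0 0.1" --pt "5 5 5 -0.1 0.1" --pt "8 9 5 -0.2 0.1" --pt "11 13 5 -0.3 0.1" --pt "14 17 5 -0.37 0.1" --pt "17 21 5 -0.37 0.1" --pt "18.5 25 5 -0.37 0.1" --pt "18.5 28 5 -0.37 0.1" --pt "18.5 28 2 -0.37 0.1" --pt "18.5 28 -2 -0.37 0.1" --pt "18.5 28 -6 -0.37 0.1" --pt "18.5 28 -9 -0.37 0.1" --pt "18.5 28 -10.5 -0.37 0.1" --pt "18.5 28 -10.5 -0.37 0.1" --pt "18.5 28 -10.5 -0.37 0.1"

```text
time_s: 46.7
position: [0.7873, 0.0001, 0.0449]
tcp_rot: [2.201, 2.211, -0.001]
ft_force: [-0.3, -0.7, 1.1]
grip_width: 0.022
```

```bash
python3 - <<'E'
from h import *
s=manip.observe(); print({k:np.round(v,4).tolist() for k,v in s.items() if k in ('position','ft_force','tcp_rot','grip_width','time_s')})
C=cam("wrist"); save(C,"w30"); C=cam("scene"); crop(C,"s30",280,460,190,340,4)
E
```

```text
{'time_s': 46.7, 'position': [0.7873, 0.0001, 0.0449], 'tcp_rot': [2.2013, 2.2109, -0.0006], 'ft_force': [-0.3206, -0.7461, 1.0883], 'grip_width': 0.022}
```

View pics/w30.png

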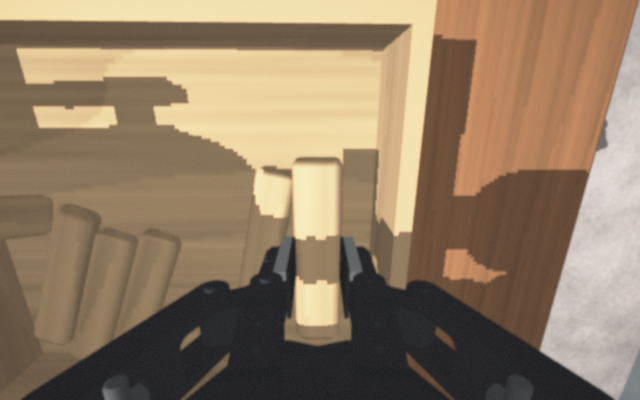

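View pics/s30.png

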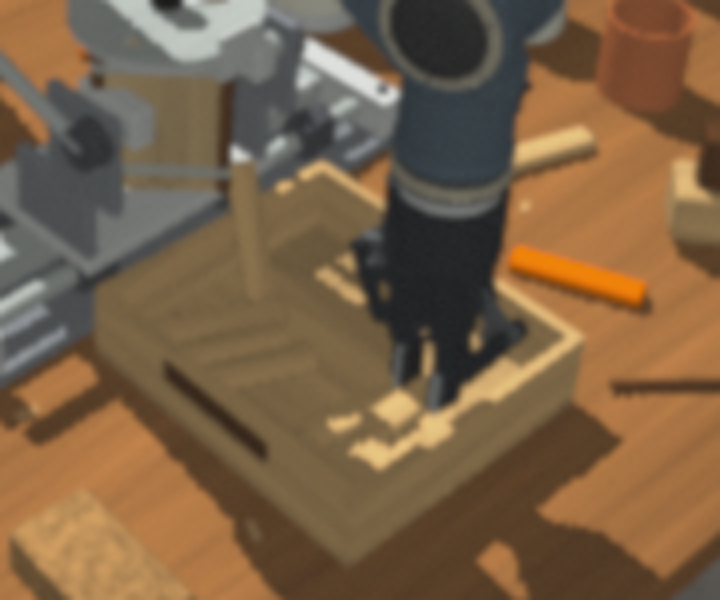

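Wrist view confirms five dispensed tenons (three side by side, the leaning one at far left, one across at (270,220)), plus the one held. I'll lower and release.

step_arm --pt "0 0 -1 0 0.1" --pt "0 0 -2 0 0.1" --pt "0 0 -2 0 0.1" --pt "0 0 -2 0 0.25" --pt "0 0 -2 0 0.4" --pt "0 0 -2 0 0.4" --pt "0 0 -2 0 0.4" --pt "0 0 1 0 0.4" --pt "0 0 5 0 0.4" --pt "0 0 9 0 0.4" --pt "0 0 13 0 0.4" --pt "0 0 17 0 0.4" --pt "0 0 17 0 0.4"

```text
time_s: 48.1
position: [0.7916, 0.0009, 0.2256]
tcp_rot: [2.195, 2.202, 0.019]
ft_force: [0.2, 0.3, 1.0]
grip_width: 0.0342
```

```bash
python3 - <<'E'
from h import *
s=manip.observe(); print({k:np.round(v,4).tolist() for k,v in s.items() if k in ('position','ft_force','tcp_rot','grip_width','time_s')})
C=cam("wrist"); save(C,"w31")
T=cam("top"); print(tenon(T,205,262,160,200,lo=(10,40,150),hi=(30,140,255))); save(T,"t31")
E
```

```text
{'time_s': 48.1, 'position': [0.7916, 0.0009, 0.2256], 'tcp_rot': [2.1945, 2.2024, 0.019], 'ft_force': [0.1795, 0.299, 1.0458], 'grip_width': 0.0342}
[(array([638.3, 304.1]), array([95.8, 22.1]), 74.0, array([233.5, 179.3]))]
```

View pics/w31.png

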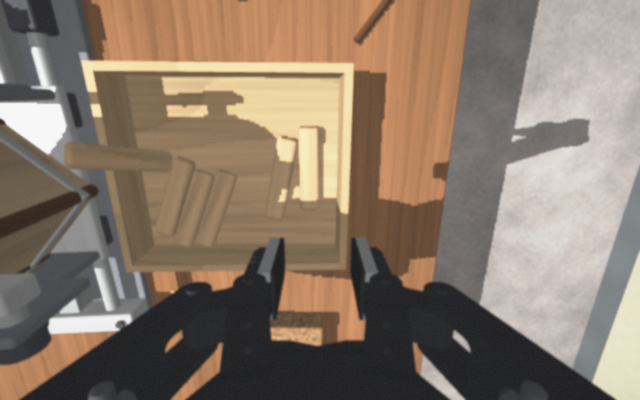

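View pics/t31.png

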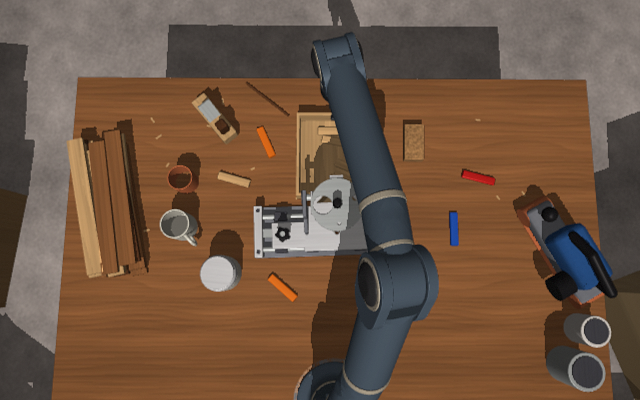

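The leaning tenon rests on the tray's near rim with its middle close to the wall, so it must be brought in. I'll measure it.

```bash
python3 - <<'E'
from h import *
C=cam("wrist"); T=cam("top"); S=cam("scene")
crop(C,"w31c",40,220,100,220,4); crop(S,"s31",290,400,190,290,7); crop(T,"t31c",290,350,130,210,8)
print("bottom at floor",onz(C,170,160,.014)); print("rim cross", onz(C,112,157,.066))
for z in (.07,.09,.11): print(z, onz(C,66,155,z))
E
```

```text
bottom at floor [0.6246582  0.01219017 0.014     ]
rim cross [0.59388267 0.02479701 0.066     ]
0.07 [0.55389728 0.02736349 0.07      ]
0.09 [0.56993427 0.03078343 0.09      ]
0.11 [0.58597125 0.03420336 0.11      ]
```

View pics/w31c.png

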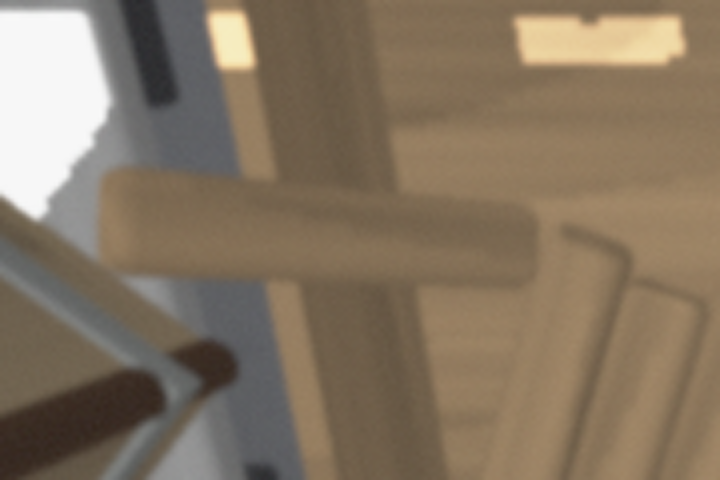

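View pics/s31.png

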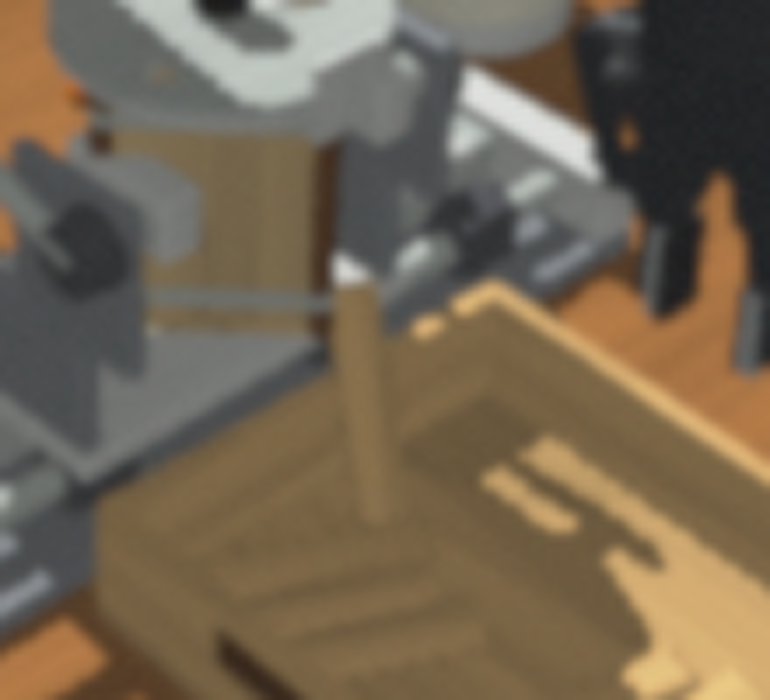

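View pics/t31c.png

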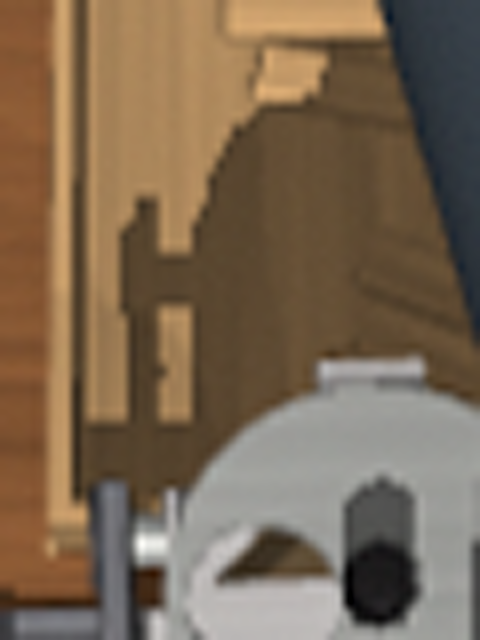

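```bash
python3 - <<'E'
from h import *
C=cam("wrist"); S=cam("scene")
a=tri([ray(C,68.5,155),ray(S,341.1,231)]); b=tri([ray(C,173,160.5),ray(S,343.6,263)]); print(a,b,np.linalg.norm(a[0]-b[0]),(a[0]+b[0])/2)
E
```

```text
(array([0.57933398, 0.03216194, 0.09641084]), [np.float64(0.0017263720571061851), np.float64(0.0017263720571061931)]) (array([0.62263996, 0.01021721, 0.01192056]), [np.float64(0.0028713157702839782), np.float64(0.0028713157702839314)]) 0.09744530468115079 [0.60098697 0.02118957 0.0541657 ]
```

The leaning tenon's middle is at about (0.601, 0.021, 0.054), which is inside by 13 mm, and its foot is held by the flat tenon next to it. I'll fetch the other bench tenon at (0.638, 0.304) first and then deal with this one.

step_arm --pt "-1 4 2 0 0.6" --pt "-2 8 2 -0.1 0.6" --pt "-4 12 2 -0.2 0.6" --pt "-6 16 2 -0.28 0.6" --pt "-8 20 2 -0.28 0.6" --pt "-11 24 2 -0.28 0.6" --pt "-13 28 0 -0.28 0.6" --pt "-15.3 30.3 -2 -0.28 0.6" --pt "-15.3 30.3 -4 -0.28 0.6" --pt "-15.3 30.3 -6 -0.28 0.6" --pt "-15.3 30.3 -6 -0.28 0.6" --pt "-15.3 30.3 -6 -0.28 0.6"

```text
time_s: 49.65
position: [0.6344, 0.3027, 0.1541]
tcp_rot: [2.489, 1.882, -0.008]
ft_force: [-1.3, 0.1, 1.0]
grip_width: 0.0514
```

```bash
python3 - <<'E'
from h import *
s=manip.observe(); print({k:np.round(v,4).tolist() for k,v in s.items() if k in ('position','ft_force','tcp_rot','grip_width','time_s')})
C=cam("wrist"); save(C,"w32"); print(tenon(C,240,400,60,330,lo=(15,30,170)))
E
```

```text
{'time_s': 49.65, 'position': [0.6344, 0.3027, 0.1541], 'tcp_rot': [2.4892, 1.882, -0.0079], 'ft_force': [-1.2627, 0.1497, 0.9979], 'grip_width': 0.0514}
[(array([638.1, 303.7]), array([99. , 23.4]), 74.4, array([318.4, 179.1]))]
```

View pics/w32.png

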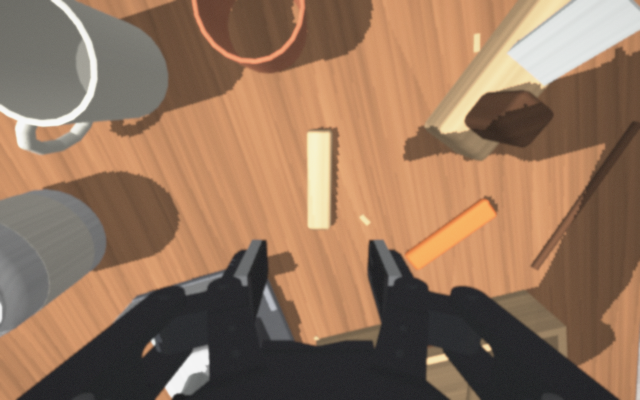

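```bash
python3 - <<'E'
from h import *
C=cam("wrist"); print(onz(C,408,262,.006),onz(C,492,202,.006))
E
```

```text
[0.70797742 0.18888281 0.006     ] [0.80381748 0.23297519 0.006     ]
```

step_arm --pt "0.35 0.1 -4 0 0.5" --pt "0.35 0.1 -8 0 0.5" --pt "0.35 0.1 -11 0 0.5" --pt "0.35 0.1 -13 0 0.5" --pt "0.35 0.1 -14.7 0 0.5" --pt "0.35 0.1 -14.9 0 0.5" --pt "0.35 0.1 -14.9 0 0.5" --pt "0.35 0.1 -14.9 0 0.3" --pt "0.35 0.1 -14.9 0 0.1" --pt "0.35 0.1 -14.9 0 0.1" --pt "0.35 0.1 -14.9 0 0.1" --pt "0.35 0.1 -14.9 0 0.1" --pt "0.35 0.1 -14.9 0 0.1"

```text
time_s: 51.05
position: [0.6416, 0.3072, 0.0121]
tcp_rot: [2.488, 1.882, 0.012]
ft_force: [-2.2, 0.7, 13.2]
grip_width: 0.0086
```

step_arm --pt "0 0 1 0 0.1" --pt "0 0 3 0 0.1" --pt "0 0 6 0 0.1" --pt "0 0 10 0 0.1" --pt "0 0 14 0 0.1" --pt "0 0 18 0 0.1" --pt "0 0 18 0 0.1"

```text
time_s: 51.75
position: [0.6448, 0.3095, 0.2011]
tcp_rot: [2.487, 1.88, 0.034]
ft_force: [-0.5, 1.3, 0.5]
grip_width: 0.0088
```

```bash
python3 - <<'E'
from h import *
s=manip.observe(); print({k:np.round(v,4).tolist() for k,v in s.items() if k in ('position','ft_force','tcp_rot','grip_width','time_s')})
C=cam("wrist"); save(C,"w33")
E
```

```text
{'time_s': 51.75, 'position': [0.6448, 0.3095, 0.2011], 'tcp_rot': [2.4872, 1.8797, 0.0337], 'ft_force': [-0.451, 1.2864, 0.4527], 'grip_width': 0.0088}
```

View pics/w33.png

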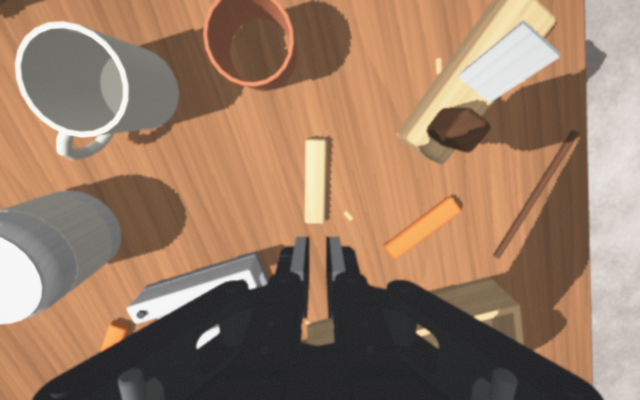

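The grasp missed: it closed to 8.6 mm with the tenon still on the bench. I'll re-measure.

```bash
python3 - <<'E'
from h import *
C=cam("wrist"); print(tenon(C,270,345,120,230,lo=(15,30,170)))
T=cam("top"); save(T,"t34"); print(tenon(T,205,262,150,200,lo=(10,40,150),hi=(30,140,255)))
E
```

```text
[(array([645.5, 301.3]), array([98.8, 23.9]), 72.8, array([316. , 179.6]))]
[]
```

View pics/t34.png

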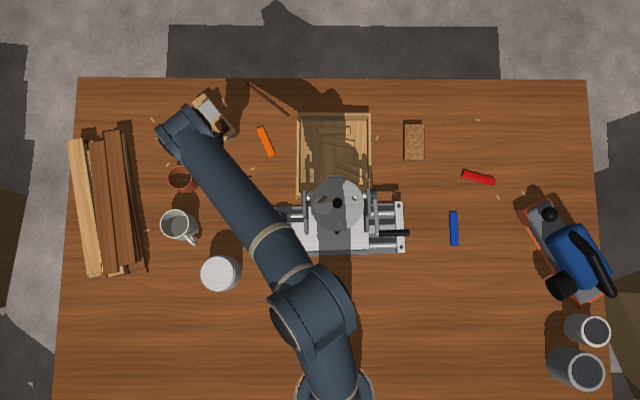

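step_arm --pt "0 -0.7 -4 0 0.6" --pt "0 -0.7 -8 0 0.6" --pt "0 -0.7 -12 0 0.6" --pt "0 -0.7 -16 0 0.6" --pt "0 -0.7 -18 0 0.6" --pt "0 -0.7 -19 0 0.6" --pt "0 -0.7 -19 0 0.6" --pt "0 -0.7 -19 0 0.6"

```text
time_s: 52.7
position: [0.6418, 0.3003, 0.0032]
tcp_rot: [2.488, 1.881, 0.013]
ft_force: [0.6, -0.2, 1.4]
grip_width: 0.0513
```

```bash
python3 - <<'E'
from h import *
s=manip.observe(); print({k:np.round(v,4).tolist() for k,v in s.items() if k in ('position','ft_force','tcp_rot','grip_width','time_s')})
C=cam("wrist"); save(C,"w35")
print(tenon(C,240,370,120,390,lo=(12,30,130)))
E
```

```text
{'time_s': 52.7, 'position': [0.6418, 0.3003, 0.0032], 'tcp_rot': [2.4883, 1.8813, 0.0135], 'ft_force': [0.6429, -0.2357, 1.4473], 'grip_width': 0.0513}
[(array([638.5, 311.9]), array([119.9,  62.5]), 77.1, array([302.1, 231.3]))]
```

View pics/w35.png

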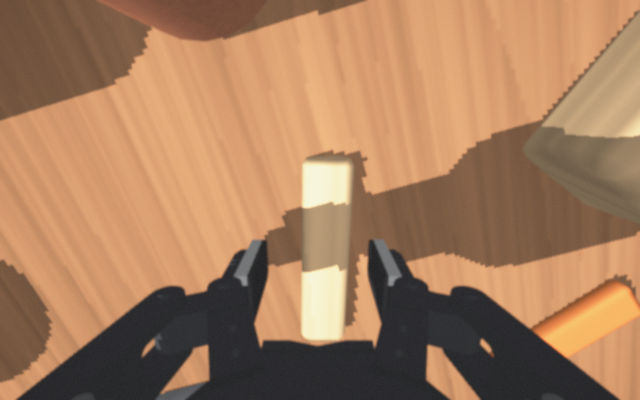

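step_arm --pt "0.35 0 0 0 0.6" --pt "0.35 0 0 0 0.6" --pt "0.35 0 0 0 0.35" --pt "0.35 0 0 0 0.2" --pt "0.35 0 0 0 0.15" --pt "0.35 0 0 0 0.15" --pt "0.35 0 0 0 0.15" --pt "0.35 0 0 0 0.15" --newtons 40

```text
time_s: 53.55
position: [0.6459, 0.3006, 0.0044]
tcp_rot: [2.488, 1.881, 0.016]
ft_force: [-0.5, -0.0, 4.3]
grip_width: 0.0223
```

step_arm --pt "0 0 1 0 0.15" --pt "0 0 3 0 0.15" --pt "0 0 6 0 0.15" --pt "0 0 10 0 0.15" --pt "0 0 14 0 0.15" --pt "0 0 18 0 0.15" --pt "0 0 18 0 0.15"

```text
time_s: 54.25
position: [0.6487, 0.3028, 0.192]
tcp_rot: [2.487, 1.88, 0.035]
ft_force: [0.5, -0.2, 0.4]
grip_width: 0.0223
```

```bash
python3 - <<'E'
from h import *
s=manip.observe(); print({k:np.round(v,4).tolist() for k,v in s.items() if k in ('position','ft_force','tcp_rot','grip_width','time_s')})
C=cam("wrist"); save(C,"w36")
E
```

```text
{'time_s': 54.25, 'position': [0.6487, 0.3028, 0.192], 'tcp_rot': [2.4868, 1.8796, 0.0352], 'ft_force': [0.5112, -0.2226, 0.4382], 'grip_width': 0.0223}
```

View pics/w36.png

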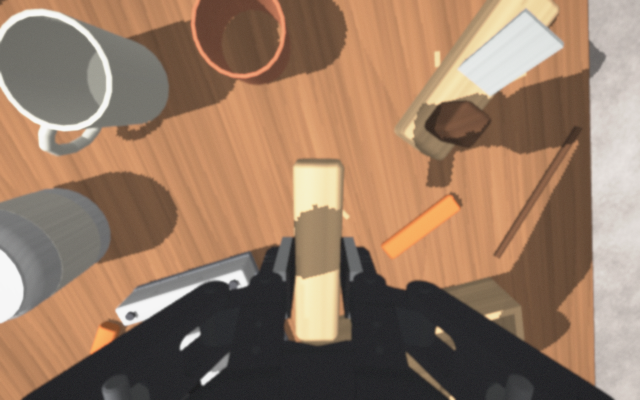

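step_arm --pt "1 -3 2 0.1 0.15" --pt "2 -7 2 0.2 0.15" --pt "3 -11 2 0.28 0.15" --pt "4 -15 2 0.28 0.15" --pt "5 -19 2 0.28 0.15" --pt "5 -22 2 0.28 0.15" --pt "5 -25.5 2 0.28 0.15" --pt "5 -25.5 -2 0.28 0.15" --pt "5 -25.5 -6 0.28 0.15" --pt "5 -25.5 -10 0.28 0.15" --pt "5 -25.5 -13 0.28 0.15" --pt "5 -25.5 -14.5 0.28 0.15" --pt "5 -25.5 -14.5 0.28 0.15" --pt "5 -25.5 -14.5 0.28 0.15"

```text
time_s: 55.7
position: [0.6978, 0.047, 0.0441]
tcp_rot: [2.202, 2.211, 0.033]
ft_force: [0.2, 1.0, 0.4]
grip_width: 0.0223
```

```bash
python3 - <<'E'
from h import *
s=manip.observe(); print({k:np.round(v,4).tolist() for k,v in s.items() if k in ('position','ft_force','tcp_rot','grip_width','time_s')})
C=cam("wrist"); save(C,"w37")
E
```

```text
{'time_s': 55.7, 'position': [0.6978, 0.047, 0.0441], 'tcp_rot': [2.2019, 2.2106, 0.033], 'ft_force': [0.1973, 0.979, 0.3595], 'grip_width': 0.0223}
```

View pics/w37.png

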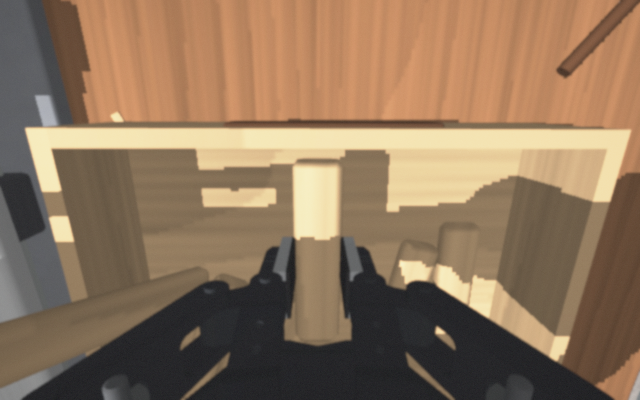

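step_arm --pt "0 -0.2 -1 0 0.15" --pt "0 -0.2 -2 0 0.15" --pt "0 -0.2 -2 0 0.15" --pt "0 -0.2 -2 0 0.3" --pt "0 -0.2 -2 0 0.4" --pt "0 -0.2 -2 0 0.4" --pt "0 -0.2 -2 0 0.4" --pt "0 -0.2 1 0 0.4" --pt "0 -0.2 5 0 0.4" --pt "0 -0.2 9 0 0.4" --pt "3 -2 13 0 0.4" --pt "6 -5 17 0 0.4" --pt "7 -5 20 0 0.4" --pt "7 -5 20 0 0.4"

```text
time_s: 57.15
position: [0.7731, -0.005, 0.2521]
tcp_rot: [2.2, 2.198, 0.049]
ft_force: [0.5, 0.3, 0.3]
grip_width: 0.0342
```

```bash
python3 - <<'E'
from h import *
s=manip.observe(); print({k:np.round(v,4).tolist() for k,v in s.items() if k in ('position','ft_force','tcp_rot','grip_width','time_s')})
C=cam("wrist"); save(C,"w38"); crop(C,"w38c",60,420,60,280,2.2)
S=cam("scene"); crop(S,"s38",290,440,190,330,5)
E
```

```text
{'time_s': 57.15, 'position': [0.7731, -0.005, 0.2521], 'tcp_rot': [2.1995, 2.1985, 0.0494], 'ft_force': [0.4978, 0.264, 0.3476], 'grip_width': 0.0342}
```

View pics/w38c.png

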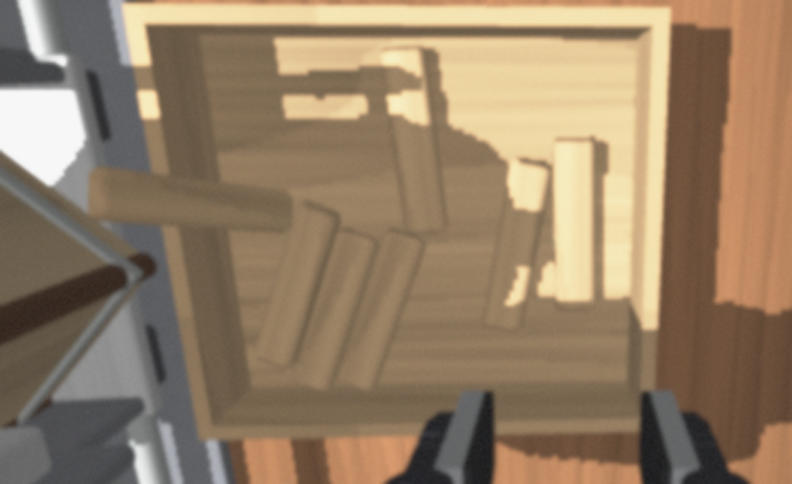

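View pics/s38.png

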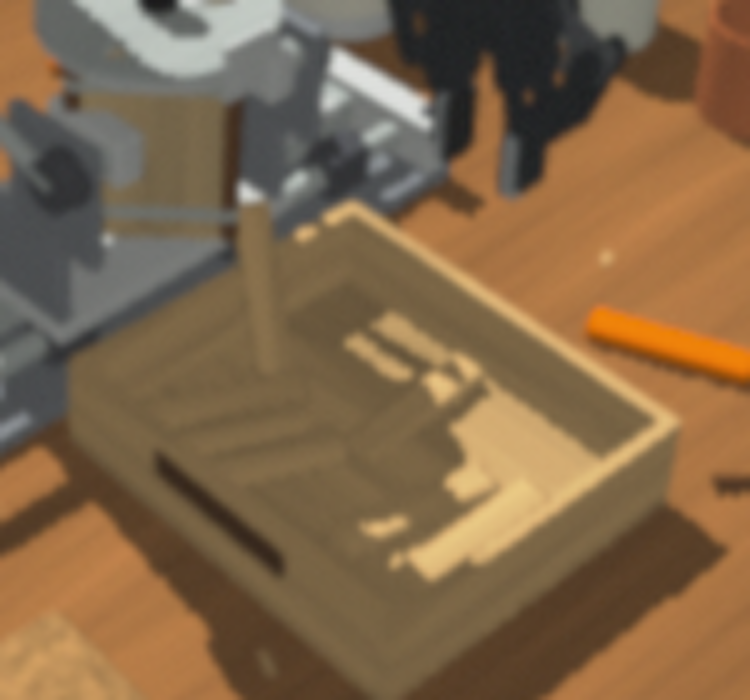

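Seven tenons are in the tray. The leaning one's middle is geometrically on the inner side of the rim: the rim contact at z=0.06 is above its middle, so x≈0.602 against the limit 0.588. It cannot be reached from above without the gripper body hitting the canister lip. I'll back away for final checks.

step_arm --pt "0 0 5 0 0.4" --pt "0 0 10 0 0.4" --pt "0 -4 14 0 0.4" --pt "-1 -9 14 0 0.4" --pt "-2 -13 14 0 0.4" --pt "-3 -18 14 0 0.4" --pt "-5 -22 14 0 0.4" --pt "-7 -26 14 0 0.4" --pt "-10 -29 14 0 0.4" --pt "-13 -32 14 0 0.4" --pt "-16 -35 14 0 0.4" --pt "-19 -38 14 0 0.4" --pt "-22 -40 14 0 0.4" --pt "-26 -42 14 0 0.4" --pt "-30 -44 14 0 0.4" --pt "-34 -46 14 0 0.4" --pt "-34 -46 14 0 0.4" --pt "-34 -46 14 0 0.4"

```text
time_s: 59.05
position: [0.4274, -0.4624, 0.3846]
tcp_rot: [2.205, 2.209, 0.038]
ft_force: [1.1, 1.0, -0.4]
grip_width: 0.0342
```

```bash
python3 - <<'E'
from h import *
s=manip.observe(); print({k:np.round(v,4).tolist() for k,v in s.items() if k in ('position','ft_force','tcp_rot','grip_width','time_s')})
T=cam("top"); save(T,"t40"); crop(T,"t40c",240,450,95,265,3.5); S=cam("scene"); save(S,"s40"); crop(S,"s40c",200,440,150,330,3)
E
```

```text
{'time_s': 59.05, 'position': [0.4274, -0.4624, 0.3846], 'tcp_rot': [2.2049, 2.2087, 0.0376], 'ft_force': [1.1087, 1.0121, -0.3992], 'grip_width': 0.0342}
```

View pics/t40.png

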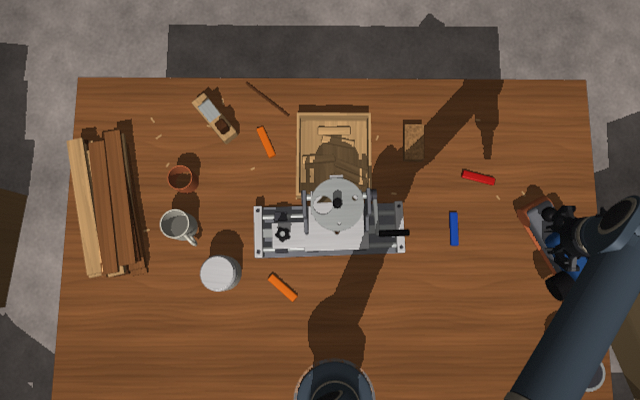

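View pics/t40c.png

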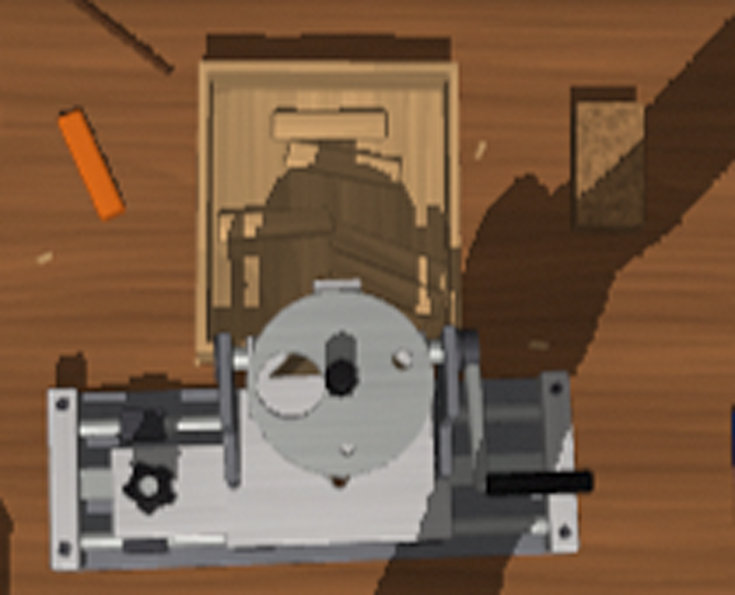

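View pics/s40.png

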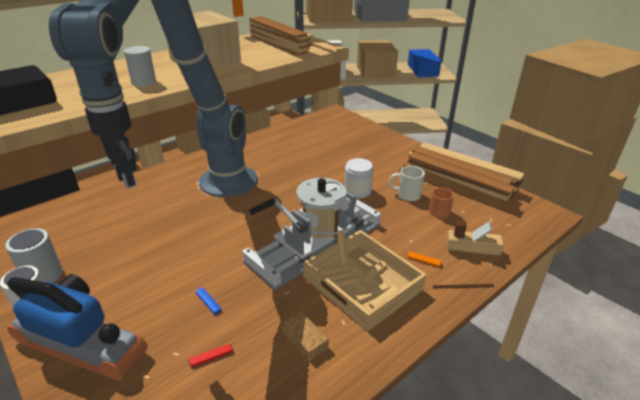

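View pics/s40c.png

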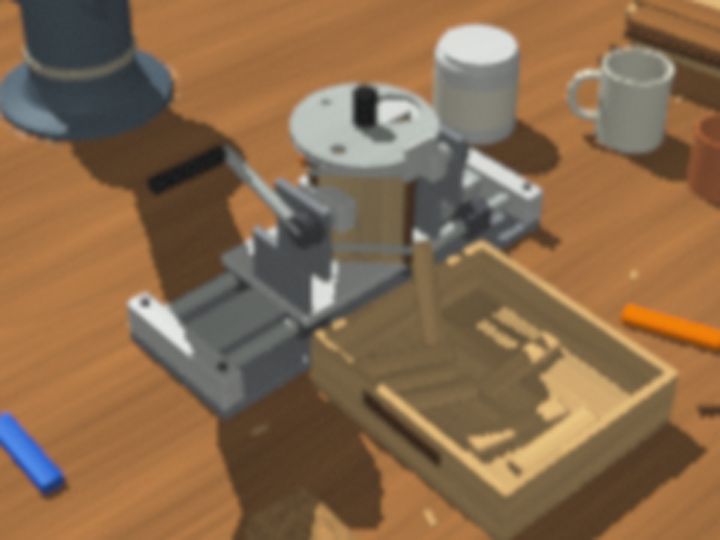

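```bash
python3 - <<'E'
from h import *
T=cam("top"); S=cam("scene")
print("grip outer",tri([ray(T,240+592/3.5,95+483/3.5),ray(S,251,211.7)]))
print("grip inner",tri([ray(T,240+488/3.5,95+483/3.5),ray(S,274.5,202)]))
print("knob top",tri([ray(T,240+342/3.5,95+378/3.5),ray(S,200+367/3,150+91/3)]))
print("lip y",onz(T,240+337/3.5,95+286/3.5,.225),"tray sides",onz(T,240+199/3.5,95+62/3.5,.06),onz(T,240+459/3.5,95+62/3.5,.06))
b=cv2.imread("pics/top0.png").astype(int); a=cv2.cvtColor(T[0],cv2.COLOR_RGB2BGR).astype(int)
for n,(x0,x1,y0,y1) in dict(mug=(155,205,205,245),tin=(195,245,252,295),cork=(398,430,116,165),roll=(165,195,160,195)).items():
    print(n,np.abs(a-b)[y0:y1,x0:x1].mean().round(1))
E
```

```text
grip outer (array([ 0.46079993, -0.18744467,  0.19960524]), [np.float64(0.0014618455580625695), np.float64(0.001461845558062452)])
grip inner (array([ 0.46091315, -0.11116314,  0.19675102]), [np.float64(0.001200699989259056), np.float64(0.0012006999892590889)])
knob top (array([ 0.53097143, -0.00103722,  0.25597343]), [np.float64(0.002099296918948657), np.float64(0.0020992969189486095)])
lip y [ 6.02668430e-01 -1.73669693e-04  2.25000000e-01] tray sides [0.83088682 0.11207738 0.06      ] [ 0.83168967 -0.10932562  0.06      ]
mug 0.9
tin 0.9
cork 16.7
roll 1.1
```

All checks agree: lever grip at z≈0.198 (upright), outlet about 2 mm from the tray middle, dial ≈ 0, no beech tenons left on the bench and the bystanders unmoved. I'll hand in.

```bash
python3 -c "
from workcell import manip
print(manip.hand_in())"
```

```text
the job is handed in; nothing more can be done
None
```

The job is handed in, at about 60 s of the 210 s allowed. The hand-in gives no verdict, so the results below are from my own last checks.

**What I did**
- **Carriage:** I freed the clamp, slid the carriage about 85 mm and clamped it again until it hit its stop (reaction torque 0.77 N m).
- **Tipping:** I set the 50 mm hole over the outlet and tipped the canister onto its stop, then rocked it back and tipped it a second time.
- **Closing up:** I swung the canister upright and turned the cap shut.
- **Loose tenons:** I put both bench tenons into the tray.

**Last checks**
- **Tenons:** Seven are in the tray, five dispensed and two from the bench. No beech tenon was left on the bench.
- **Dispenser:** The lever grip is at z ≈ 0.198 m, so the canister is upright. The dial is at about 0, and the outlet is within about 2 mm of the tray's middle.
- **Clamp:** I judged it tight only from the torque at its stop. I could not read its angle directly.
- **Bystanders:** The mug, varnish tin and sanding-belt roll match the first picture. The cork block differs only by a shadow.

**What disagreed or went less well**
- **Leaning tenon:** One dispensed tenon is not flat. It leans on the tray's near rim, with its middle about 13 mm inside the limit and 54 mm high, at rest. I left it because the gripper would have hit the canister's lip.
- **Dial:** It did not start at 0 but near 0.25 rad, so I turned the hole back 0.24 rad before tipping.
- **Bench grasp:** The first grasp on the second bench tenon slipped and had to be repeated.
- **Lever force:** I pressed against the upright stop with a peak reading of about 92 N at the wrist, under the 120 N limit.

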